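Set a tall measuring cylinder to drain by way of the ledge

TASK

Put the tall measuring cylinder to drain: lift it straight up out of its well, stand its foot on the worktop and lean it, part tipped, against the entry ledge of the draining stand, and let go. Then take hold of it again lower down, below its middle, finish tipping it up over the ledge and slide it home, so that it lies in the sloping trough with its mouth down against the end stop. Leave the bottle, vial, dropper bottle and timer where they are.

Things in the scene. Friction and masses are not known exactly. Their poses are not given: they have to be found in the camera images.
- cylinder: Tall white measuring cylinder, 200 mm high, open top, 0.13 to 0.25 kg: a straight tube 40 mm in diameter (wall 3 mm, thin grey rings) on a round foot 60 mm wide, 6 mm thick, coned into the tube up to 12 mm. Centre of mass about 90 mm above the foot. Origin: centre of the foot's underside; z runs to the mouth. Starts upright on the floor of either well of the block.
- cylinder_low (a point): Point on the cylinder's axis 45 mm above the underside of its foot, a good place for the second, lower grasp.
- cylinder_rim (a point): Centre of the cylinder's mouth, on its axis 200 mm above the underside of the foot.
- block: Grey storage block fixed to the worktop, 100 mm (its x) by 230 mm (its y) by 90 mm high, with two square wells 65 mm wide and 80 mm deep, centred at y = -55 and +55 mm; the well floors are 10 mm above the worktop. Origin: centre of its underside.
- drainer: Steel draining stand fixed to the worktop; origin: centre of its underside. Its x axis (level) points from entry ledge to end stop. It carries a V trough 135 mm long, its bottom line sloping 8 degrees down towards +x; the V's sides rise 30 degrees from level, 80 mm wide in all. Base plate 100 mm wide from x = -58 to +68 mm; the worktop before the ledge is clear.
- drainer_ledge (a point): The entry ledge: lowest point of the V at the trough's open upper end, at x = -70 mm in the stand, 95 mm above the worktop. The leaning cylinder rests here; once home, some 70 mm of its foot end overhangs the ledge.
- drainer_stop (a point): Where the centre of the cylinder's mouth comes when it lies home in the trough: on the face of the stop plate (6 mm thick, across the lower end), 23 mm off the V's bottom line, which is where the axis of a 40 mm tube lies. Same axes as the stand.
- bottle: Brown bottle with a blue cap, 47 mm diameter, 122 mm high, standing loose in the other well. Origin: centre of the underside. Leave alone.
- vial: Small dark vial with a white cap, 33 mm diameter, 73 mm high, loose on the worktop beyond the work. Origin: centre of the underside. Leave alone.
- dropper: Small dropper bottle with a white cap, 25 mm diameter, 66 mm high, loose on the worktop beyond the work. Origin: centre of the underside. Leave alone.
- timer: White bench timer with buttons, 62 x 66 x 18 mm, lying loose on the worktop beyond the work. Origin: centre of the underside. Leave alone.
There are look-alikes about, which are no part of the job. Of the things that look like the cylinder, the middle-sized one is meant.

How it is judged:
On the way, in this order (a step that is already met when the one before it is completed fails the run):
1. the cylinder rests by itself part tipped (20 to 70 degrees from upright), its foot on the worktop and its tube against the ledge of the stand, let go and still (angle between cylinder's own z axis and vertical between 0.35 and 1.22 rad and contact force between cylinder and drainer above 0.05 N and contact force between each of the arm, the fingers and cylinder below 0.05 N and contact force between cylinder and block below 0.05 N and height (world z) of cylinder below 0.04 m and linear speed of cylinder below 0.03 m/s), for 0.3 s.
2. the fingers hold the part-tipped cylinder lower down, below its middle (within 55 mm of the point 45 mm above its foot) (contact force between the fingers and cylinder above 1 N and distance between the grasp point and cylinder_low below 0.055 m and angle between cylinder's own z axis and vertical between 0.3 and 1.4 rad), for 0.1 s.
At the end, for the whole second after the job is handed in: The cylinder lies at rest in the trough, carried by the stand, mouth down and home against the stop: centre of its mouth within 14 mm of the stop point, axis 93 to 104 degrees from upright and within 15 degrees of the stand's x axis (distance between cylinder_rim and drainer_stop below 0.014 m and angle between cylinder's own z axis and vertical between 1.62 and 1.82 rad and angle between the z axis of cylinder and the x axis of drainer, either way round below 0.26 rad and contact force between cylinder and drainer above 0.3 N and linear speed of cylinder below 0.02 m/s); the robot touches nothing.
It fails at once if the bottle in the other well is lifted or tipped (distance of bottle from where it was at the start of the episode above 0.03 m or angle between bottle's own z axis and vertical above 0.5 rad).
It fails at once if the vial is moved more than 30 mm (distance of vial from where it was at the start of the episode above 0.03 m).
It fails at once if the dropper bottle is moved more than 30 mm (distance of dropper from where it was at the start of the episode above 0.03 m).
It fails at once if the timer is moved more than 30 mm (distance of timer from where it was at the start of the episode above 0.03 m).
It also fails if it takes over 54 s, if anything falls off the work surface, if the arm or the gripper's body presses on something with over 40 N, if the wrist force passes 120 N, or if a joint passes its speed limit or range.

ROBOT

A 6-joint arm with a two-finger parallel gripper is mounted at the origin on a cart in front of the work surface, level with it; the furniture and walls round the work are solid. World frame = base frame: x ahead of the robot, y to its left, z up, the work surface at z = 0. Lengths are in m, angles in rad, forces in N, time in s.
With the tool pointing down it reaches from about 0.275 to 0.775 m from the base axis. Payload 14.6 kg.
Tool frame: the origin (TCP) lies midway between the tips of the shut fingers; the grasp point (between the pads) lies 19 mm behind it; z points along the fingers, y is the direction in which the jaws open and shut (so a half turn about z gives the same grasp; the last joint's range is limited). The gripper opens to 85 mm and grips with 20 to 120 N. Pads are 22 mm wide; open, the fingers measure 114 mm over their backs; the gripper's body (76 mm by 85 mm) begins 54 mm behind the grasp point. The pads swing forward as they close: fully open they stand 13 mm farther back than shut.
Start: joints at [1.175, 0.263, -0.048, 1.259, 0, 1.415], TCP at [0.125, 0.51, 0.231] pointing down, gripper open.
Joint ranges: [-2.65, 2.65], [-0.89, 1.7], [-1.18, 1.37], [-2.13, 2.11], [-1.35, 1.29], [-3.14, 3.14]. Speed limits (rad/s): [1.89, 1.89, 2.57, 2.79, 3.14, 3.14].

INTERFACE

Orientations are given as [roll, pitch, yaw] about the fixed x, y, z axes, in that order (R = Rz(yaw) Ry(pitch) Rx(roll)).
In Python, from cell import readout, eyes, job gives the robot as it stands.
- The arm moves only by the tool step_arm, never from a script. Its arguments are lists of equal length, an entry for each row: "translation": the shift along the tool's x, y, z in mm, a list of three; "rotation": the turn, a rotation vector about the tool's x, y, z in rad, a list of three. A call has 1 to 8 rows; each row shifts and turns the commanded pose from where the row before left it, along the tool's axes as they then stand; what a row does not reach is not made up. A row lasts 1/8 s, in which the tool goes at most 62.5 mm and 10.7 degrees, less where a joint would pass 70% of its speed; a pose out of reach is approached as far as the arm can. A call with a gripper value outside its range is refused whole. "fingers" is the finger opening in mm, from 0 to 85.4, set as the call begins (left out, the last holds). The fingers move at their own pace and stop on an object; "newtons" is the grip in N (left out, the last holds). Time passes only in rows, so rows that do not move let the fingers close. It gives the time, the measured TCP pose, the force and the opening at its end, in the units of the state.
- readout.read_state(): the state, without advancing time (a new reading comes with each control period).
- eyes.get_image(name): name is "scene" or "side" or "wrist"; returns (picture, depth): 480x640x3 uint8, red, green, blue; 480x640 float32, m along the optical axis (not along the pixel's ray), 0 where there is no reading.
- eyes.get_calibration(name): a dict with "fovy" (degrees; the focal length in pixels is half the picture's height over the tangent of half this angle, whatever the lens; pixels are square), "cx", "cy" (the principal point, pixels), "dist" ([k1, k2, p1, p2, k3] as OpenCV has them; the pictures are not rectified), "extrinsics" (4x4, takes a point from world to camera coordinates). Camera axes: x right, y up, looking along -z (the intrinsics and any distortion apply to the point x, -y, -z); pixel columns grow to the right and rows downward; lengths in m; the calibration is good to about 2 mm. A picture is of the moment at which its call begins: read the wrist's pose just before it. get_calibration takes no time and is no camera call; for the wrist camera it gives the pose at the moment of the call.
- job.finish_job(): hands the job in, once; it reports no verdict.
The state is a dict: "t": time; "joints": joint angles; "joint_vel": joint speeds; "tau": joint torques, N m; "tcp_pos": TCP position; "ee_rot": TCP orientation; "wrist_force": force on the tool from outside, world axes, zero at the start; "ft_torque": the same for the moment, N m; "gripper_width": finger opening in m.
Only numpy, scipy, OpenCV 4.12 (cv2) and the standard library are available. Lean on these libraries where they do the work, as an engineer would, in place of code of your own. Each camera call takes 0.05 s, during which the arm holds its last target.

## Working session

There is one attempt and no reset: what is moved stays moved. The work goes in short steps, Python scripts to look and compute and a tool call to move; the robot and the scene stay as the last step left them, time stands still between calls to the robot, and variables do not carry over. Pictures are saved under pics/ and viewed, and the job is handed in when it is done.

Besides the shell and the picture viewer there is one more tool, called after ">>>" in YAML: its name, and indented under it one key for each argument. step_arm: Moves the arm, as the interface text tells. Its arguments: {"type":"object","properties":{"translation":{"type":"array","items":{"type":"array","items":{"type":"number"}}},"rotation":{"type":"array","items":{"type":"array","items":{"type":"number"}}},"fingers":{"type":"number"},"newtons":{"type":"number"}},"required":["translation","rotation"]}

```bash
mkdir -p pics; ls; cat > snap.py <<'E'
import sys,cv2,numpy as np
from cell import readout,eyes,job
def snap(name,tag):
    im,d=eyes.get_image(name)
    cal=eyes.get_calibration(name)
    cv2.imwrite(f'pics/{tag}.png',im[:,:,::-1])
    np.savez(f'pics/{tag}.npz',im=im,d=d,**{k:np.array(v) for k,v in cal.items()})
    return im,d,cal
E
python3 - <<'E'
from snap import *
print(readout.read_state())
for n in ['scene','side','wrist']:
    im,d,c=snap(n,n+'0'); print(n,c)
E
```

```text
pics
{'t': 0.0, 'joints': array([ 1.17469112e+00,  2.63524541e-01, -4.89384469e-02,  1.25940065e+00,
        1.18831006e-06,  1.41550427e+00]), 'joint_vel': array([ 0.00080678,  0.00116358, -0.00020881,  0.00048619,  0.00041631,
       -0.0002559 ]), 'tau': array([ 1.08417877e-03, -6.37610865e+01,  3.84570479e+01,  1.37925570e-02,
       -1.56382316e-04,  6.31096583e-06]), 'tcp_pos': array([0.12510144, 0.50959297, 0.23082371]), 'ee_rot': array([-3.14053837e+00, -1.66253698e-04,  2.90077941e+00]), 'wrist_force': array([-0.5463215 ,  0.41689955, -0.01513787]), 'ft_torque': array([-0.00575509, -0.00277247, -0.00197887]), 'gripper_width': 0.0856030985412462}
scene {'fovy': 44.42651870769013, 'cx': 322.2386606794974, 'cy': 242.7208168976956, 'dist': array([-0.18158891,  0.        ,  0.        ,  0.        ,  0.        ]), 'extrinsics': array([[-0.43592015, -0.89997461,  0.00439619,  0.25654269],
       [ 0.77478551, -0.37278809,  0.51062359, -0.50810241],
       [-0.45790941,  0.22599721,  0.85979313, -1.33228719],
       [ 0.        ,  0.        ,  0.        ,  1.        ]])}
side {'fovy
[... 234 characters left out ...]
   [ 0.19254915, -0.5139661 ,  0.83592085, -0.22927154],
       [-0.28208993,  0.78691273,  0.5488111 , -1.02332596],
       [ 0.        ,  0.        ,  0.        ,  1.        ]])}
wrist {'fovy': 63.954011096374586, 'cx': 322.81534613242644, 'cy': 241.20726610345963, 'dist': array([0.02546232, 0.        , 0.        , 0.        , 0.        ]), 'extrinsics': array([[ 2.38469747e-01,  9.71149683e-01, -6.87830202e-04,
        -5.24932946e-01],
       [-9.35044969e-01,  2.29412646e-01, -2.70297509e-01,
         3.55918969e-02],
       [-2.62341543e-01,  6.51009307e-02,  9.62776601e-01,
        -3.78251843e-01],
       [ 0.00000000e+00,  0.00000000e+00,  0.00000000e+00,
         1.00000000e+00]])}
```

View pics/scene0.png

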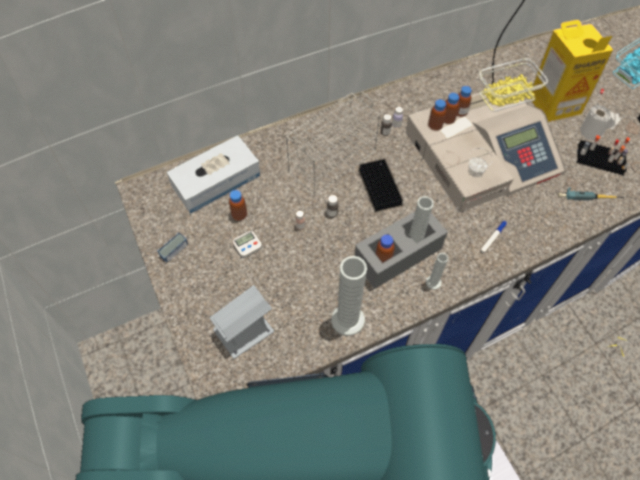

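View pics/side0.png

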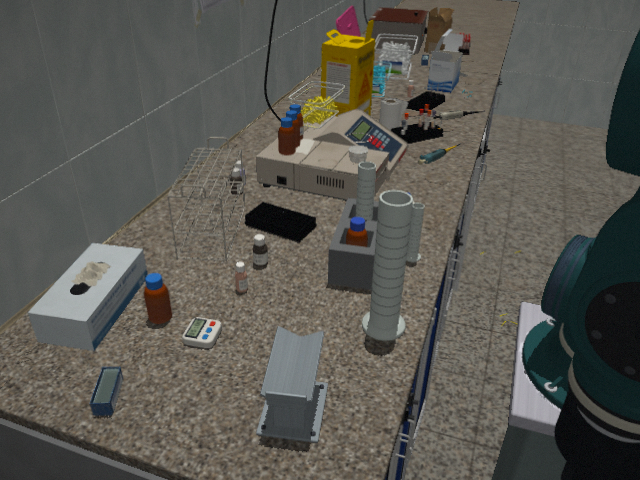

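View pics/wrist0.png

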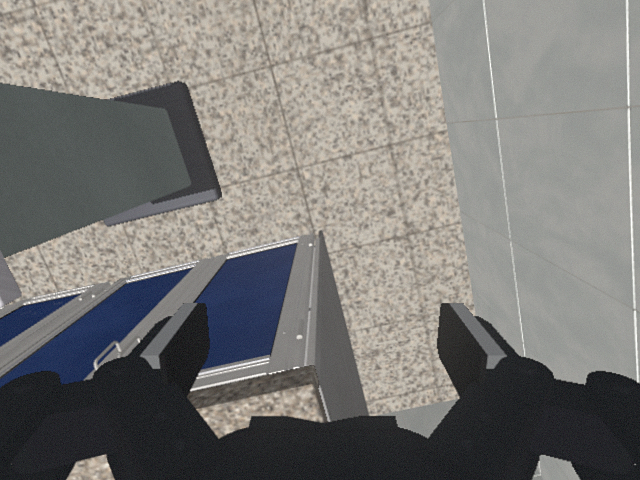

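The scene view shows the middle-sized cylinder in the block's far well (mouth near scene 424,204), the brown bottle in the other well (387,245), and the big and small look-alikes at (350,290) and (438,270). The stand is at (242,320), with its high end unclear. I'll measure these next.

```bash
cat > geo.py <<'E'
import cv2,numpy as np
def load(tag):
    z=np.load(f'pics/{tag}.npz'); return {k:z[k] for k in z.files}
def K(c):
    f=240/np.tan(np.radians(float(c['fovy']))/2)
    return np.array([[f,0,float(c['cx'])],[0,f,float(c['cy'])],[0,0,1]])
def undist(c,uv):
    uv=np.asarray(uv,float).reshape(-1,1,2)
    return cv2.undistortPoints(uv,K(c),c['dist']).reshape(-1,2)
def ray(c,uv):
    n=undist(c,uv); E=c['extrinsics']; R,t=E[:3,:3],E[:3,3]
    dc=np.c_[n[:,0],-n[:,1],-np.ones(len(n))]
    return -R.T@t, dc@R   # origin, dirs (depth-scaled)
def pts(c,uv):
    uv=np.asarray(uv); o,d=ray(c,uv)
    z=c['d'][uv[:,1].astype(int),uv[:,0].astype(int)]
    return o+d*z[:,None],z
def cloud(c):
    v,u=np.nonzero(c['d']>0); uv=np.c_[u,v]
    P,z=pts(c,uv); return P,uv,c['im'][v,u]
def onplane(c,uv,h):
    o,d=ray(c,uv); return o+d*((h-o[2])/d[:,2])[:,None]
def proj(c,P):
    P=np.atleast_2d(P); E=c['extrinsics']; q=P@E[:3,:3].T+E[:3,3]
    q=q*np.array([1,-1,-1]); r,_=cv2.projectPoints(q,np.zeros(3),np.zeros(3),K(c),c['dist']); return r.reshape(-1,2)
E
python3 - <<'E'
from geo import *
np.set_printoptions(precision=3,suppress=True)
for t,l in (('scene0',[(424,204),(415,238),(387,240),(352,266),(348,326),(440,258),(435,286),(332,204),(299,217),(246,243),(242,305),(216,315),(267,295),(230,345),(270,330),(380,185)]),
            ('side0',[(366,166),(357,222),(396,196),(416,206),(260,238),(241,265),(203,328),(280,335),(318,335),(270,395),(310,395),(345,270),(290,432)])):
    c=load(t); P,z=pts(c,l)
    for a,b,d in zip(l,P,z): print(t,a,b,d)
for t in('scene0','side0'):
    P,uv,_=cloud(load(t)); m=(abs(P[:,2])<.02); print(t,len(P),np.percentile(P[m,2],[5,25,50,75,95]))
E
```

```text
scene0 (424, 204) [ 0.54  -0.264  0.176] 1.4876418
scene0 (415, 238) [ 0.512 -0.238  0.068] 1.5618961
scene0 (387, 240) [ 0.51  -0.144  0.13 ] 1.4859236
scene0 (352, 266) [0.426 0.007 0.253] 1.3084855
scene0 (348, 326) [0.379 0.029 0.031] 1.4731133
scene0 (440, 258) [ 0.414 -0.248  0.11 ] 1.483422
scene0 (435, 286) [ 0.386 -0.235  0.012] 1.5521977
scene0 (332, 204) [ 0.71  -0.089  0.062] 1.6238371
scene0 (299, 217) [0.712 0.011 0.061] 1.603556
scene0 (246, 243) [0.723 0.168 0.018] 1.609716
scene0 (242, 305) [0.519 0.253 0.094] 1.4317857
scene0 (216, 315) [0.518 0.321 0.1  ] 1.4111307
scene0 (267, 295) [0.561 0.175 0.001] 1.5485226
scene0 (230, 345) [0.469 0.317 0.01 ] 1.4668111
scene0 (270, 330) [0.463 0.209 0.01 ] 1.4886442
scene0 (380, 185) [ 0.727 -0.252  0.035] 1.6923043
side0 (366, 166) [ 0.529 -0.26   0.2  ] 1.2673203
side0 (357, 222) [ 0.509 -0.13   0.133] 1.1960144
side0 (396, 196) [ 0.409 -0.003  0.278] 0.9881708
side0 (416, 206) [ 0.407 -0.248  0.129] 1.262627
side0 (260, 238) [ 0.713 -0.082  0.075] 1.2477862
side0 (241, 265) [0.713 0.015 0.067] 1.1758158
side0 (203, 328) [0.723 0.166 0.017] 1.0870028
side0 (280, 335) [0.535 0.229 0.113] 0.9321476
side0 (318, 335) [0.477 0.206 0.112] 0.934945
side0 (270, 395) [0.506 0.339 0.096] 0.8468843
side0 (310, 395) [0.449 0.321 0.1  ] 0.8426442
side0 (345, 270) [ 0.516 -0.078  0.041] 1.2080214
side0 (290, 432) [0.481 0.325 0.005] 0.9004048
scene0 305938 [-0.005 -0.001  0.001  0.004  0.011]
side0 290720 [-0.003 -0.001  0.001  0.002  0.012]
```

```bash
python3 - <<'E'
import cv2
a=cv2.imread('pics/scene0.png'); cv2.imwrite('pics/scene0z.png',cv2.resize(a[180:380,190:460],None,fx=2.9,fy=2.9,interpolation=cv2.INTER_CUBIC))
a=cv2.imread('pics/side0.png'); cv2.imwrite('pics/side0z.png',cv2.resize(a[150:450,170:450],None,fx=2,fy=2,interpolation=cv2.INTER_CUBIC))
E
```

```text
(no output)
```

View pics/scene0z.png

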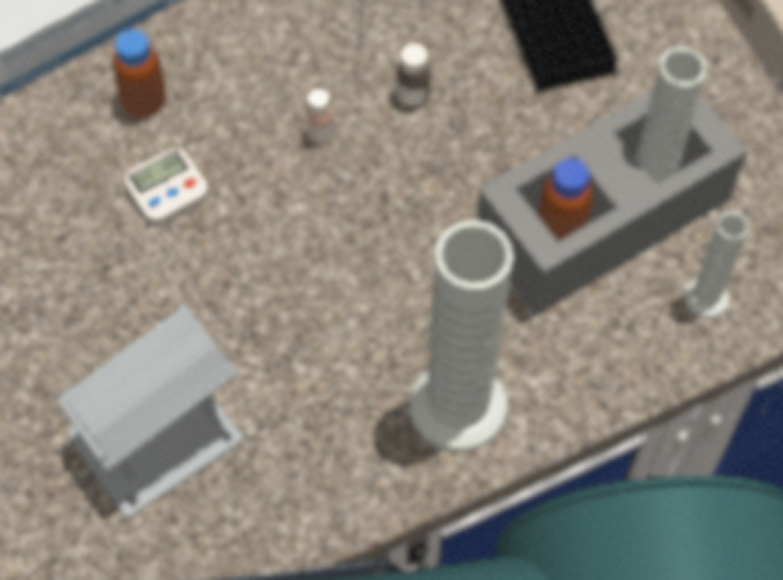

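View pics/side0z.png

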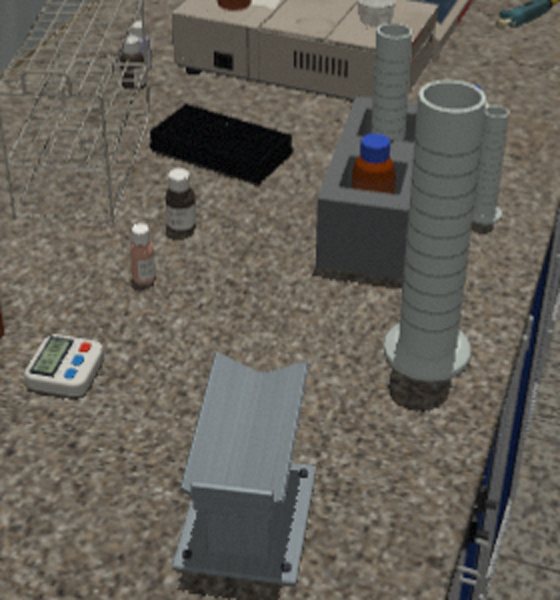

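```bash
cat > fit.py <<'E'
from geo import *
from scipy.optimize import least_squares
np.set_printoptions(precision=4,suppress=True)
Ps=[];N=[]
for t in ('side0','scene0'):
    P,uv,_=cloud(load(t)); m=(abs(P[:,0]-.5)<.1)&(P[:,1]>.17)&(P[:,1]<.38)&(P[:,2]>.07)&(P[:,2]<.14)
    print(t,m.sum(),P[m].min(0),P[m].max(0)); Ps.append(P[m])
# trough model: yaw, offset c (lateral), height h at ledge-ish: point in stand frame s along x', w lateral ; z = h - tan8*s + tan30*|w|
t8,t30=np.tan(np.radians(8)),np.tan(np.radians(30))
for P in Ps+[np.vstack(Ps)]:
    def res(q):
        ya,cx,cy,h=q
        d=P[:,:2]-[cx,cy]; s=d@[np.cos(ya),np.sin(ya)]; w=d@[-np.sin(ya),np.cos(ya)]
        return P[:,2]-(h-t8*s+t30*abs(w)) 
    # fix cy=.27 (only lateral matters): param cx
    f=lambda q: np.r_[res((q[0],q[1],.27,q[2]))]
    r=least_squares(f,[1.83,.5,.09],loss='soft_l1',f_scale=.002)
    e=f(r.x); ya,cx,h=r.x
    d=P[:,:2]-[cx,.27]; s=d@[np.cos(ya),np.sin(ya)]; w=d@[-np.sin(ya),np.cos(ya)]
    k=abs(e)<.004
    print('yaw',ya,np.degrees(ya),'cx',cx,'h',h,'med',np.median(abs(e)),k.mean(),'s',np.percentile(s[k],[.5,1,5,95,99,99.5]),'w',np.percentile(w[k],[1,99]))
    hist,ed=np.histogram(s[k],np.arange(-.12,.12,.005)); print(hist)
    # ledge from height: h - t8*s =.095
    s0=(h-.095)/t8; print('s at ledge height',s0)
E
python3 fit.py
```

```text
side0 3794 [0.4446 0.1966 0.07  ] [0.546  0.3434 0.1181]
scene0 1677 [0.4452 0.1929 0.0748] [0.5485 0.3366 0.1204]
yaw 1.7677354315816498 101.28377952536563 cx 0.49567761401639265 h 0.08579280917574603 med 0.0011489582786727293 0.8584607274644175 s [-0.0682 -0.0672 -0.061   0.0623  0.0657  0.0663] w [-0.0384  0.0389]
[  0   0   0   0   0   0   0   0   0   2  70 117 116 106 117 117 130 113
 128 118 125 125 140 124 132 141 132 139 130 146 142 142 136 103  53  36
 106  71   0   0   0   0   0   0   0   0   0]
s at ledge height -0.06551256681911044
yaw 1.7631455452690457 101.02079841120855 cx 0.4956467375050907 h 0.0852423631504531 med 0.002069742286853582 0.7757901013714967 s [-0.0723 -0.0716 -0.0658  0.0492  0.0551  0.0588] w [-0.0371  0.0397]
[ 0  0  0  0  0  0  0  0  0 28 46 56 45 51 51 55 54 48 51 49 48 48 52 52
 47 52 50 55 55 47 48 55 48 54 41 12  3  0  0  0  0  0  0  0  0  0  0]
s at ledge height -0.06942919380128648
yaw 1.7667104373584543 101.22505168235124 cx 0.49567031272685275 h 0.0856613521582682 med 0.001368979426398173 0.8307439225004569 s [-0.0706 -0.069  -0.0629  0.0551  0.0655  0.066 ] w [-0.0382  0.0393]
[  0   0   0   0   0   0   0   0   0  30 116 171 164 157 171 173 180 158
 177 168 169 175 189 175 176 193 181 195 183 190 193 195 186 157  94  50
 107  72   0   0   0   0   0   0   0   0   0]
s at ledge height -0.06644793210106709
```

```bash
cat > fit2.py <<'E'
from geo import *
from scipy.optimize import least_squares
np.set_printoptions(precision=4,suppress=True)
A=[]
for t in ('side0','scene0'):
    P,uv,_=cloud(load(t)); 
    # block top
    m=(abs(P[:,2]-.09)<.006)&(P[:,0]>.4)&(P[:,0]<.7)&(P[:,1]>-.4)&(P[:,1]<-.03)
    Q=P[m][:,:2].astype(np.float32); print(t,'block top',m.sum(),cv2.minAreaRect(Q))
    # tubes: circle fit per height band with radius known
    for nm,(x,y),r in (('mid',(.535,-.265),.02),('big',(.41,.01),.03),('small',(.40,-.24),.013)):
        near=np.hypot(P[:,0]-x,P[:,1]-y)<.06
        zz=P[near&(P[:,2]>.1),2]; print(nm,'ztop',np.percentile(zz,[50,98,99.5]) if len(zz) else None)
        for lo,hi in ((.03,.06),(.1,.13),(.13,.16),(.16,.19)):
            m=near&(P[:,2]>lo)&(P[:,2]<hi); Q=P[m][:,:2]
            if len(Q)<20: continue
            f=lambda q: np.hypot(Q[:,0]-q[0],Q[:,1]-q[1])-q[2]
            o=-load(t)['extrinsics'][:3,:3].T@load(t)['extrinsics'][:3,3]
            q0=np.r_[Q.mean(0)+ .015*(Q.mean(0)-o[:2])/np.linalg.norm(Q.mean(0)-o[:2]),r]
            s=least_squares(f,q0,loss='soft_l1',f_scale=.001)
            g=least_squares(lambda q:np.hypot(Q[:,0]-q[0],Q[:,1]-q[1])-.02,q0[:2],loss='soft_l1',f_scale=.001) if nm=='mid' else s
            print('  ',nm,lo,hi,len(Q),s.x,g.x[:2])
E
python3 fit2.py
```

```text
side0 block top 1322 ((0.4825025796890259, -0.19731245934963226), (0.16994142532348633, 0.23904703557491302), 6.575109004974365)
mid ztop [0.1635 0.2096 0.2109]
   mid 0.1 0.13 201 [ 0.5242 -0.2471  0.0195] [ 0.5243 -0.2478]
   mid 0.13 0.16 213 [ 0.524  -0.247   0.0193] [ 0.5242 -0.2479]
   mid 0.16 0.19 212 [ 0.5241 -0.2468  0.0193] [ 0.5243 -0.2477]
big ztop [0.214  0.2873 0.2884]
   big 0.03 0.06 364 [0.4051 0.0194 0.0286] [0.4051 0.0194]
   big 0.1 0.13 399 [0.4051 0.0194 0.0286] [0.4051 0.0194]
   big 0.13 0.16 423 [0.4052 0.0196 0.0285] [0.4052 0.0196]
   big 0.16 0.19 447 [0.4051 0.0196 0.0286] [0.4051 0.0196]
small ztop [0.1242 0.138  0.1389]
   small 0.03 0.06 124 [ 0.4016 -0.2376  0.0132] [ 0.4016 -0.2376]
   small 0.1 0.13 155 [ 0.4011 -0.2366  0.0135] [ 0.4011 -0.2366]
   small 0.13 0.16 79 [ 0.4008 -0.2357  0.0127] [ 0.4008 -0.2357]
scene0 block top 1804 ((0.4847767949104309, -0.20149949193000793), (0.17062772810459137, 0.2358338087797165), 7.851711750030518)
mid ztop [0.1754 0.2138 0.2156]
   mid 0.03 0.06 90 [ 0.5145 -0.2447  0.0417] [ 0.5182 -0.2641]
   mid 0.1 0.13 94 [ 0.5255 -0.2515  0.0196] [ 0.5259 -0.2518]
   mid 0.13 0.16 102 [ 0.5259 -0.2514  0.02  ] [ 0.5259 -0.2514]
   mid 0.16 0.19 164 [ 0.5246 -0.2506  0.0187] [ 0.5251 -0.2508]
big ztop [0.2323 0.2912 0.2931]
   big 0.03 0.06 104 [0.4049 0.0155 0.0285] [0.4049 0.0155]
   big 0.1 0.13 126 [0.4057 0.0155 0.0286] [0.4057 0.0155]
   big 0.13 0.16 127 [0.4056 0.0155 0.0287] [0.4056 0.0155]
   big 0.16 0.19 128 [0.4055 0.0158 0.0284] [0.4055 0.0158]
small ztop [0.1236 0.1421 0.1447]
   small 0.03 0.06 59 [ 0.4026 -0.2417  0.0147] [ 0.4026 -0.2417]
   small 0.1 0.13 112 [ 0.4014 -0.2406  0.0131] [ 0.4014 -0.2406]
   small 0.13 0.16 60 [ 0.4007 -0.2405  0.0131] [ 0.4007 -0.2405]
```

```bash
python3 - <<'E'
from geo import *
from scipy.spatial.transform import Rotation as R
np.set_printoptions(precision=4,suppress=True)
c=load('wrist0'); E=c['extrinsics']; o=-E[:3,:3].T@E[:3,3]
Rt=R.from_euler('xyz',[-3.1405,-.00017,2.9008]).as_matrix(); p=np.array([.1251,.5096,.2308])
print('cam in tool',Rt.T@(o-p)*1000,'look dir',Rt.T@(-E[2,:3]))
E
```

```text
cam in tool [  67.9644    0.3033 -142.6202] look dir [-0.2705  0.0004  0.9627]
```

```bash
cat > plan.py <<'E'
import numpy as np,json,sys
from scipy.spatial.transform import Rotation as R, Slerp
def sim(p,Rm,rows):
    out=[]
    for t,r in rows:
        p=p+Rm@(np.array(t)/1000); Rm=Rm@R.from_rotvec(r).as_matrix(); out.append((p,Rm))
    return out
def rows_to(p,Rm,wps,dt=1,dr=.01):
    """wps: list of (p,R) per row"""
    rows=[]
    for q,Q in wps:
        t=np.round(Rm.T@(q-p)*1000/dt)*dt; r=np.round(R.from_matrix(Rm.T@Q).as_rotvec()/dr)*dr
        rows.append((t.round(1)+0.,r.round(3)+0.)); p,Rm=sim(p,Rm,[rows[-1]])[0]
    return rows,p,Rm
def interp(p,Rm,q,Q,n,ease=False):
    s=np.linspace(0,1,n+1)[1:]
    if ease: s=s*s*(3-2*s)
    sl=Slerp([0,1],R.from_matrix([Rm,Q]))
    return [(p+(q-p)*a,sl(a).as_matrix()) for a in s]
def cur():
    from cell import readout
    s=readout.read_state(); return s,np.array(s['tcp_pos']),R.from_euler('xyz',s['ee_rot']).as_matrix()
def show(rows):
    for i in range(0,len(rows),8):
        print('T',json.dumps([list(map(float,t)) for t,_ in rows[i:i+8]])); print('R',json.dumps([list(map(float,r)) for _,r in rows[i:i+8]]))
YAW=1.7665
S=np.array([np.cos(YAW),np.sin(YAW),0]); W=np.array([-np.sin(YAW),np.cos(YAW),0]); O=np.array([.4957,.27,0])-.0*S
def tool(beta):
    """tool z (approach) in the s-z plane; back direction tilted beta toward +s; tool x on -s side"""
    z=-(np.sin(beta)*S+np.cos(beta)*np.array([0,0,1])); x=-(np.cos(beta)*S-np.sin(beta)*np.array([0,0,1]))
    return np.c_[x,np.cross(z,x),z]
E
python3 - <<'E'
from plan import *
s,p,Rm=cur()
Q=tool(0.)
print(Q, R.from_matrix(Q).as_euler('xyz'))
tot=2.0
def RZ(f): return R.from_euler('z',f*((4.9081-2.9008))).as_matrix()@R.from_euler('xyz',[np.pi,0,2.9008]).as_matrix()
pts=np.array([[.125,.51,.231],[.20,.48,.36],[.45,.15,.37],[.55,-.10,.37],[.525,-.249,.32]])
from scipy.interpolate import CubicSpline,PchipInterpolator
l=np.r_[0,np.cumsum(np.linalg.norm(np.diff(pts,axis=0),axis=1))]; l/=l[-1]
C=PchipInterpolator(l,pts)
n=24; u=np.linspace(0,1,n+1)[1:]
wps=[(C(a),RZ(min(1,a*1.05))) for a in u]
rows,pp,RR=rows_to(p,Rm,wps); show(rows); print(pp,RR)
print(max(np.linalg.norm(t) for t,_ in rows),max(np.linalg.norm(t) for _,t in rows))
E
```

```text
[[ 0.19445682 -0.98091108 -0.        ]
 [-0.98091108 -0.19445682 -0.        ]
 [-0.          0.         -1.        ]] [ 3.14159265  0.         -1.37509265]
T [[-20.0, 1.0, -47.0], [-21.0, -5.0, -43.0], [-21.0, -9.0, -31.0], [-22.0, -12.0, -9.0], [-22.0, -21.0, -2.0], [-20.0, -29.0, -2.0], [-17.0, -36.0, -1.0], [-13.0, -42.0, -1.0]]
R [[0.0, 0.0, -0.09], [0.0, 0.0, -0.09], [0.0, 0.0, -0.08], [0.0, 0.0, -0.09], [0.0, 0.0, -0.09], [0.0, 0.0, -0.09], [0.0, 0.0, -0.08], [0.0, 0.0, -0.09]]
T [[-8.0, -45.0, -1.0], [-3.0, -48.0, -1.0], [4.0, -47.0, 0.0], [8.0, -46.0, -1.0], [13.0, -43.0, 0.0], [16.0, -38.0, 0.0], [20.0, -37.0, 0.0], [24.0, -36.0, 0.0]]
R [[0.0, 0.0, -0.09], [0.0, 0.0, -0.09], [0.0, 0.0, -0.09], [0.0, 0.0, -0.08], [0.0, 0.0, -0.09], [0.0, 0.0, -0.09], [0.0, 0.0, -0.09], [0.0, 0.0, -0.09]]
T [[28.0, -33.0, 0.0], [32.0, -28.0, 0.0], [36.0, -20.0, 0.0], [38.0, -11.0, 0.0], [38.0, -1.0, 4.0], [39.0, 5.0, 12.0], [38.0, 12.0, 16.0], [35.0, 20.0, 18.0]]
R [[0.0, 0.0, -0.08], [0.0, 0.0, -0.09], [0.0, 0.0, -0.09], [0.0, 0.0, -0.09], [0.0, 0.0, -0.08], [0.0, 0.0, -0.09], [0.0, 0.0, -0.08], [0.0, 0.0, 0.0]]
[ 0.52495467 -0.24863494  0.32038735] [[ 1.97132403e-01 -9.80376824e-01 -3.14577212e-04]
 [-9.80376628e-01 -1.97132116e-01 -7.72215883e-04]
 [ 6.95049284e-04  4.60632919e-04 -9.99999652e-01]]
51.088159097779204 0.09
```

>>> step_arm:
  translation:
    - [-20,1,-47]
    - [-21,-5,-43]
    - [-21,-9,-31]
    - [-22,-12,-9]
    - [-22,-21,-2]
    - [-20,-29,-2]
    - [-17,-36,-1]
    - [-13,-42,-1]
  rotation:
    - [0,0,-0.09]
    - [0,0,-0.09]
    - [0,0,-0.08]
    - [0,0,-0.09]
    - [0,0,-0.09]
    - [0,0,-0.09]
    - [0,0,-0.08]
    - [0,0,-0.09]
  fingers: 85
  newtons: 60

```text
t: 1.15
tcp_pos: [0.3115, 0.3681, 0.367]
ee_rot: [-3.141, -0.0, -2.679]
wrist_force: [0.3, 1.0, -0.3]
gripper_width: 0.0851
```

>>> step_arm:
  translation:
    - [-8,-45,-1]
    - [-3,-48,-1]
    - [4,-47,0]
    - [8,-46,-1]
    - [13,-43,0]
    - [16,-38,0]
    - [20,-37,0]
    - [24,-36,0]
  rotation:
    - [0,0,-0.09]
    - [0,0,-0.09]
    - [0,0,-0.09]
    - [0,0,-0.08]
    - [0,0,-0.09]
    - [0,0,-0.09]
    - [0,0,-0.09]
    - [0,0,-0.09]

```text
t: 2.15
tcp_pos: [0.4978, 0.0614, 0.3701]
ee_rot: [3.141, -0.0, -1.969]
wrist_force: [1.1, 0.7, 0.6]
gripper_width: 0.085
```

>>> step_arm:
  translation:
    - [28,-33,0]
    - [32,-28,0]
    - [36,-20,0]
    - [38,-11,0]
    - [38,-1,4]
    - [39,5,12]
    - [38,12,16]
    - [35,20,18]
  rotation:
    - [0,0,-0.08]
    - [0,0,-0.09]
    - [0,0,-0.09]
    - [0,0,-0.09]
    - [0,0,-0.08]
    - [0,0,-0.09]
    - [0,0,-0.08]
    - [0,0,0]

```text
t: 3.15
tcp_pos: [0.5248, -0.2498, 0.3194]
ee_rot: [3.141, 0.0, -1.371]
wrist_force: [-0.3, -0.2, 0.4]
gripper_width: 0.0849
```

```bash
python3 - <<'E'
from snap import *
s=readout.read_state(); print({k:np.round(s[k],4) for k in ('t','joints','tcp_pos','ee_rot')})
snap('wrist','wrist1')
E
```

```text
{'t': np.float64(3.15), 'joints': array([-5.8450e-01,  3.5960e-01,  3.3170e-01,  1.5431e+00,  1.0000e-04,
       -2.3550e+00]), 'tcp_pos': array([ 0.5248, -0.2498,  0.3194]), 'ee_rot': array([ 3.1414e+00,  2.0000e-04, -1.3711e+00])}
```

View pics/wrist1.png

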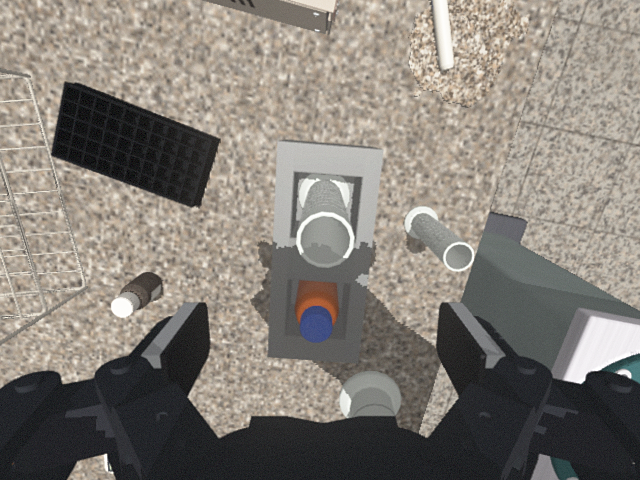

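The wrist view shows the mouth ring centred near (325,239), with the bottle cap at (317,325). The gripper is over the right well, and I'll cross-check the mouth position from this view.

```bash
python3 - <<'E'
from geo import *
np.set_printoptions(precision=4,suppress=True)
c=load('wrist1'); im=c['im']
# white ring bright
g=im.min(2); m=(g>215).astype(np.uint8); m[:, :290]=0; m[:,360:]=0; m[:205]=0; m[275:]=0
cs,_=cv2.findContours(m,cv2.RETR_EXTERNAL,cv2.CHAIN_APPROX_NONE); k=max(cs,key=len); print(len(k)); e=cv2.fitEllipse(k); print(e)
print(onplane(c,[e[0]],.21))
P,uv,_=cloud(c); sel=(abs(P[:,2]-.21)<.006)&(np.hypot(P[:,0]-.525,P[:,1]+.249)<.04); Q=P[sel]; print(sel.sum(),cv2.minEnclosingCircle(Q[:,:2].astype(np.float32)),Q[:,2].mean())
E
```

```text
218
((324.657958984375, 239.25363159179688), (51.943336486816406, 54.190921783447266), 87.42172241210938)
[[ 0.522  -0.2531  0.21  ]]
800 ((0.5219462513923645, -0.2517361044883728), 0.01999058946967125) 0.20706776833507307
```

>>> step_arm:
  translation:
    - [1,2,30]
    - [0,0,40]
    - [0,0,40]
    - [0,0,30]
    - [0,0,18]
    - [0,0,8]
    - [0,0,0]
  rotation:
    - [0,0,0]
    - [0,0,0]
    - [0,0,0]
    - [0,0,0]
    - [0,0,0]
    - [0,0,0]
    - [0,0,0]

```text
t: 4.08
tcp_pos: [0.5232, -0.2498, 0.1542]
ee_rot: [3.141, 0.0, -1.372]
wrist_force: [-0.5, -0.3, -0.1]
gripper_width: 0.0856
```

>>> step_arm:
  translation:
    - [0,0,0]
    - [0,0,0]
    - [0,0,0]
    - [0,0,0]
  rotation:
    - [0,0,0]
    - [0,0,0]
    - [0,0,0]
    - [0,0,0]
  fingers: 0
  newtons: 50

```text
t: 4.58
tcp_pos: [0.5236, -0.2501, 0.155]
ee_rot: [-3.141, -0.001, -1.372]
wrist_force: [-0.0, 0.2, 6.7]
gripper_width: 0.0387
```

>>> step_arm:
  translation:
    - [0,0,-8]
    - [0,0,-20]
    - [0,0,-28]
    - [0,0,-30]
    - [0,0,-30]
    - [0,0,-28]
    - [0,0,-20]
    - [0,0,-8]
  rotation:
    - [0,0,0]
    - [0,0,0]
    - [0,0,0]
    - [0,0,0]
    - [0,0,0]
    - [0,0,0]
    - [0,0,0]
    - [0,0,0]

```text
t: 5.58
tcp_pos: [0.5234, -0.25, 0.3274]
ee_rot: [-3.141, -0.001, -1.372]
wrist_force: [-0.1, -0.8, -2.5]
gripper_width: 0.0387
```

```bash
python3 - <<'E'
from snap import *
s=readout.read_state(); print({k:np.round(s[k],4) for k in ('t','joints','tcp_pos','ee_rot','wrist_force','ft_torque')})
snap('side','side1')
E
cat > lean.py <<'E'
from plan import *
def foot_axis(th, gap=0.):
    """(s,z) of cylinder origin when leaning th, foot edge on worktop and tube on ledge (s=-.070,z=.095); gap raises"""
    h=.095+np.sqrt((.02*np.tan(np.radians(30)))**2+(.02/np.sin(th))**2)
    z0=.03*np.sin(th); s0=-.070-(h-z0)*np.tan(th)
    return s0,z0
def tcp_for(s0,z0,th,a=.145,phi=0.):
    """TCP pose with TCP at a along cyl axis"""
    p=O+S*(s0+a*np.sin(th))+np.array([0,0,z0+a*np.cos(th)])
    return p
E
python3 - <<'E'
from lean import *
for d in (25,30,33,36,40):
    th=np.radians(d); s0,z0=foot_axis(th); p=O+S*s0; print(d,s0,z0,p[:2],tcp_for(s0,z0,th))
E
```

```text
{'t': np.float64(5.575), 'joints': array([-0.5861,  0.3579,  0.3506,  1.5621, -0.    , -2.3553]), 'tcp_pos': array([ 0.5234, -0.25  ,  0.3274]), 'ee_rot': array([-3.1407e+00, -9.0000e-04, -1.3724e+00]), 'wrist_force': array([-0.0524, -0.8364, -2.5132]), 'ft_torque': array([ 0.0082, -0.0668, -0.0165])}
25 -0.13110208582597174 0.012678547852220983 [0.5211937  0.14140051] [0.50927745 0.2015104  0.14409318]
30 -0.1402250300382633 0.014999999999999998 [0.52296771 0.13245171] [0.50886959 0.20356777 0.14057368]
33 -0.14608139526177533 0.016339171050450813 [0.52410652 0.12670714] [0.50874975 0.2041723  0.1379464 ]
36 -0.15231609215493247 0.017633557568774192 [0.5253189  0.12059146] [0.50874557 0.20419339 0.13494102]
40 -0.16138162621948898 0.019283628290596176 [0.52708176 0.11169897] [0.50895757 0.20312401 0.13036007]
```

View pics/side1.png

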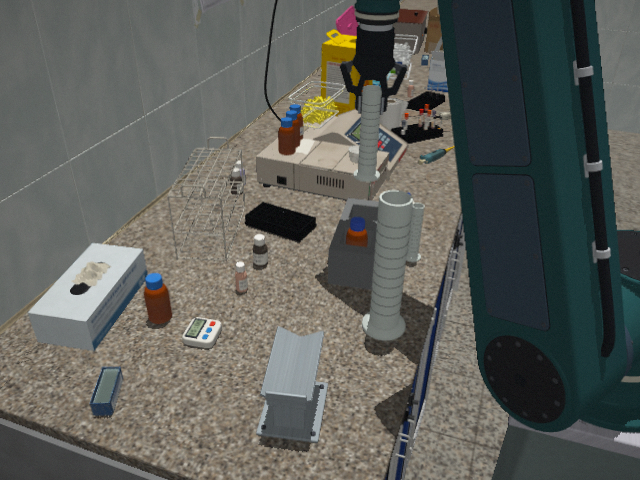

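```bash
python3 - <<'E'
from lean import *
from scipy.interpolate import PchipInterpolator
s,p,Rm=cur()
th=np.radians(33); s0,z0=foot_axis(th); goal=tcp_for(s0-.010,z0+.060,th)
pts=np.array([p,[.56,-.08,.33],[.55,.07,.31],goal]); tl=np.array([0,0,.1,th])
l=np.r_[0,np.cumsum(np.linalg.norm(np.diff(pts,axis=0),axis=1))]; l/=l[-1]
C=PchipInterpolator(l,np.c_[pts,tl]); 
u=np.linspace(0,1,17)[1:]; u=.5*u+.5*u*u*(3-2*u)
wps=[(C(a)[:3],tool(C(a)[3])) for a in u]
rows,pp,RR=rows_to(p,Rm,wps); show(rows); print(goal,pp,np.arccos(-RR[2,2])*57.3)
print(max(np.linalg.norm(t) for t,_ in rows),max(np.linalg.norm(t) for _,t in rows))
E
```

```text
T [[-16.0, -10.0, -1.0], [-21.0, -12.0, 0.0], [-25.0, -13.0, -1.0], [-29.0, -13.0, 0.0], [-32.0, -12.0, 0.0], [-35.0, -9.0, 0.0], [-37.0, -7.0, 1.0], [-40.0, -6.0, 4.0]]
R [[0.0, 0.0, 0.0], [0.0, 0.0, 0.0], [0.0, 0.0, 0.0], [0.0, 0.0, 0.0], [0.0, 0.0, 0.0], [0.0, 0.0, 0.0], [0.0, 0.01, 0.0], [0.0, 0.02, 0.0]]
T [[-39.0, -4.0, 5.0], [-35.0, -3.0, 6.0], [-31.0, -1.0, 9.0], [-30.0, 1.0, 14.0], [-29.0, 3.0, 16.0], [-26.0, 4.0, 14.0], [-23.0, 4.0, 12.0], [-18.0, 3.0, 9.0]]
R [[0.0, 0.03, 0.0], [0.0, 0.04, 0.0], [0.0, 0.05, 0.0], [0.0, 0.08, 0.0], [0.0, 0.1, 0.0], [0.0, 0.09, 0.0], [0.0, 0.08, 0.0], [0.0, 0.08, 0.0]]
[0.51069432 0.19436319 0.1979464 ] [0.51071492 0.19421787 0.19851847] 33.28778202845408
40.64480286580315 0.1
```

>>> step_arm:
  translation:
    - [-16,-10,-1]
    - [-21,-12,0]
    - [-25,-13,-1]
    - [-29,-13,0]
    - [-32,-12,0]
    - [-35,-9,0]
    - [-37,-7,1]
    - [-40,-6,4]
  rotation:
    - [0,0,0]
    - [0,0,0]
    - [0,0,0]
    - [0,0,0]
    - [0,0,0]
    - [0,0,0]
    - [0,0.01,0]
    - [0,0.02,0]

```text
t: 6.62
tcp_pos: [0.557, -0.0014, 0.3221]
ee_rot: [3.141, -0.03, -1.372]
wrist_force: [-0.0, 0.5, -2.0]
gripper_width: 0.0389
```

>>> step_arm:
  translation:
    - [-39,-4,5]
    - [-35,-3,6]
    - [-31,-1,9]
    - [-30,1,14]
    - [-29,3,16]
    - [-26,4,14]
    - [-23,4,12]
    - [-18,3,9]
  rotation:
    - [0,0.03,0]
    - [0,0.04,0]
    - [0,0.05,0]
    - [0,0.08,0]
    - [0,0.1,0]
    - [0,0.09,0]
    - [0,0.08,0]
    - [0,0.08,0]

```text
t: 7.62
tcp_pos: [0.5091, 0.1959, 0.1962]
ee_rot: [3.141, -0.582, -1.371]
wrist_force: [0.6, -0.5, -1.4]
gripper_width: 0.039
```

```bash
python3 - <<'E'
from snap import *
s=readout.read_state(); print({k:np.round(s[k],4) for k in ('t','joints','tcp_pos','ee_rot','wrist_force','ft_torque')})
snap('side','side2');snap('scene','scene2')
E
```

```text
{'t': np.float64(7.625), 'joints': array([ 0.4942,  0.4564,  0.0206,  1.3241, -0.5542, -1.2227]), 'tcp_pos': array([0.5091, 0.1959, 0.1962]), 'ee_rot': array([ 3.1412, -0.5824, -1.3707]), 'wrist_force': array([ 0.5881, -0.4627, -1.3513]), 'ft_torque': array([ 0.7207,  0.1821, -0.0352])}
```

View pics/side2.png

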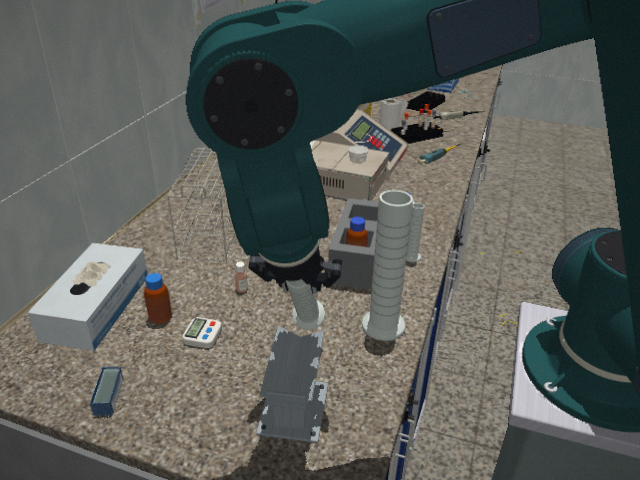

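View pics/scene2.png

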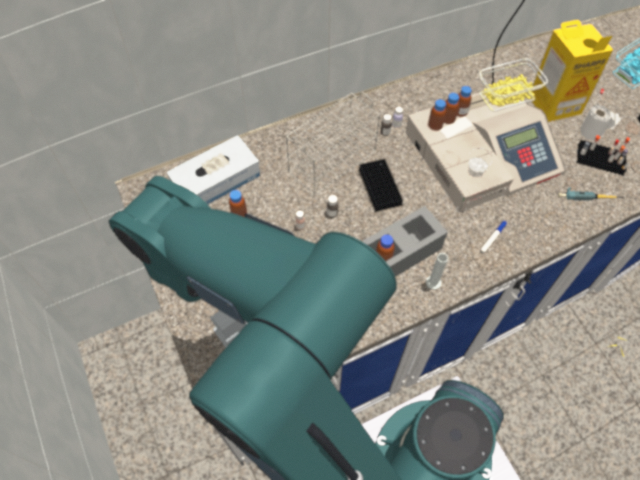

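>>> step_arm:
  translation:
    - [-5,1,8]
    - [-6,0,9]
    - [-6,0,9]
    - [-6,0,9]
    - [-3,0,4]
    - [0,0,0]
  rotation:
    - [0,0,0]
    - [0,0,0]
    - [0,0,0]
    - [0,0,0]
    - [0,0,0]
    - [0,0,0]

```text
t: 8.48
tcp_pos: [0.5093, 0.1945, 0.1504]
ee_rot: [3.141, -0.58, -1.372]
wrist_force: [0.3, 0.5, -2.4]
gripper_width: 0.039
```

```bash
python3 - <<'E'
from snap import *
s=readout.read_state(); print({k:np.round(s[k],4) for k in ('t','tcp_pos','ee_rot','wrist_force','ft_torque')})
im,_,_=snap('side','side3'); cv2.imwrite('pics/side3z.png',cv2.resize(im[180:460,180:440,::-1],None,fx=2.1,fy=2.1,interpolation=cv2.INTER_CUBIC))
snap('wrist','wrist3')
from geo import *
c=load('side3')
P,uv,_=cloud(c)
m=(abs(P[:,0]-.52)<.06)&(P[:,1]>.05)&(P[:,1]<.2)&(P[:,2]>.0)&(P[:,2]<.12); 
from plan import *
Q=P[m]-O; s_=Q@S; w=Q@W
for z in np.arange(.0,.12,.006):
    k=abs(Q[:,2]-z)<.003; 
    if k.sum()>5: print(round(z,3),k.sum(),'s max',s_[k].max().round(4),'w',w[k].min().round(4),w[k].max().round(4))
E
```

```text
{'t': np.float64(8.475), 'tcp_pos': array([0.5093, 0.1945, 0.1504]), 'ee_rot': array([ 3.1411, -0.5801, -1.3723]), 'wrist_force': array([ 0.3006,  0.5373, -2.3583]), 'ft_torque': array([ 0.7739,  0.1753, -0.0164])}
0.0 771 s max -0.0628 w -0.0688 0.0764
0.006 63 s max -0.0655 w -0.0675 0.075
0.036 27 s max -0.1404 w -0.0293 0.0298
0.042 35 s max -0.1268 w -0.0275 0.0269
0.048 22 s max -0.1395 w 0.0133 0.0219
0.054 7 s max -0.1151 w -0.0162 0.0199
0.06 8 s max -0.1081 w -0.0105 0.0203
0.066 17 s max -0.1044 w -0.0165 0.0198
0.072 20 s max -0.1012 w -0.0113 0.02
0.078 29 s max -0.0972 w -0.0171 0.02
0.084 27 s max -0.0936 w -0.0142 0.0196
0.09 25 s max -0.0904 w -0.0149 0.0198
0.096 23 s max -0.0844 w -0.0167 0.02
0.102 32 s max -0.0693 w -0.0172 0.0198
0.108 27 s max -0.0676 w -0.0147 0.0245
0.114 38 s max -0.0651 w -0.0153 0.0382
```

View pics/side3z.png

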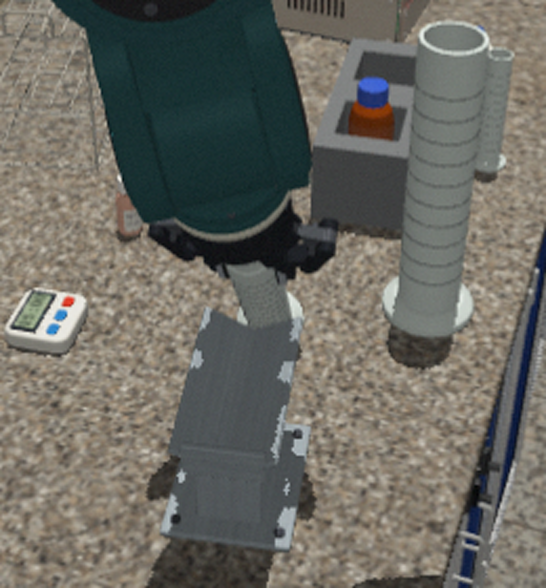

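View pics/wrist3.png

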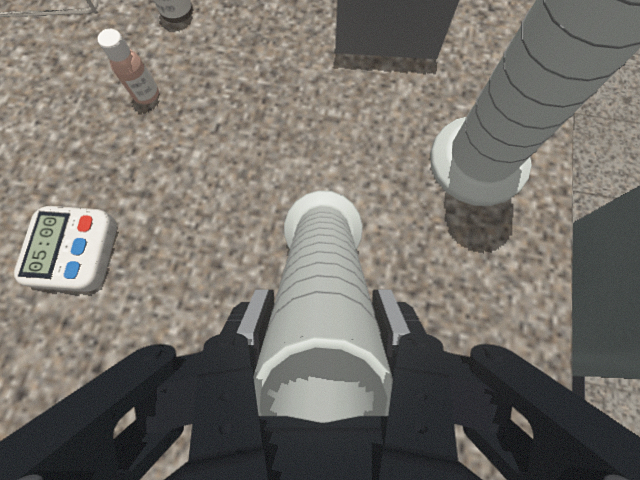

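>>> step_arm:
  translation:
    - [-3,0,4]
    - [-3,0,4]
    - [-1,0,2]
    - [0,0,0]
  rotation:
    - [0,0,0]
    - [0,0,0]
    - [0,0,0]
    - [0,0,0]

```text
t: 9.07
tcp_pos: [0.5092, 0.1949, 0.1383]
ee_rot: [3.141, -0.58, -1.372]
wrist_force: [0.1, -0.1, -2.1]
gripper_width: 0.0388
```

>>> step_arm:
  translation:
    - [-1,0,2]
    - [-1,0,1]
    - [0,0,0]
  rotation:
    - [0,0,0]
    - [0,0,0]
    - [0,0,0]

```text
t: 9.45
tcp_pos: [0.5098, 0.1956, 0.1366]
ee_rot: [-3.138, -0.58, -1.373]
wrist_force: [-6.8, 8.0, 20.5]
gripper_width: 0.0389
```

>>> step_arm:
  translation:
    - [1,0,-1]
    - [-2,0,-1]
    - [-2,0,-1]
    - [-2,0,-2]
    - [0,0,0]
  rotation:
    - [0,0,0]
    - [0,0,0]
    - [0,0,0]
    - [0,0,0]
    - [0,0,0]

```text
t: 10.07
tcp_pos: [0.5079, 0.202, 0.1362]
ee_rot: [3.141, -0.58, -1.372]
wrist_force: [-0.4, -0.4, 3.2]
gripper_width: 0.0387
```

>>> step_arm:
  translation:
    - [0,0,0]
    - [0,0,0]
    - [0,0,0]
    - [0,0,0]
    - [0,0,0]
  rotation:
    - [0,0,0]
    - [0,0,0]
    - [0,0,0]
    - [0,0,0]
    - [0,0,0]
  fingers: 75

```text
t: 10.7
tcp_pos: [0.5079, 0.2018, 0.1363]
ee_rot: [3.142, -0.58, -1.372]
wrist_force: [0.1, 0.2, -0.2]
gripper_width: 0.0748
```

```bash
python3 - <<'E'
from snap import *
s=readout.read_state(); print({k:np.round(s[k],4) for k in ('t','tcp_pos','ee_rot','wrist_force','ft_torque')})
im,_,_=snap('side','side4'); cv2.imwrite('pics/side4z.png',cv2.resize(im[180:460,180:440,::-1],None,fx=2.1,fy=2.1,interpolation=cv2.INTER_CUBIC))
snap('wrist','wrist4')
E
```

```text
{'t': np.float64(10.7), 'tcp_pos': array([0.5079, 0.2018, 0.1363]), 'ee_rot': array([ 3.1415, -0.58  , -1.3724]), 'wrist_force': array([ 0.14  ,  0.238 , -0.1883]), 'ft_torque': array([ 0.4536,  0.0679, -0.0195])}
```

View pics/side4z.png

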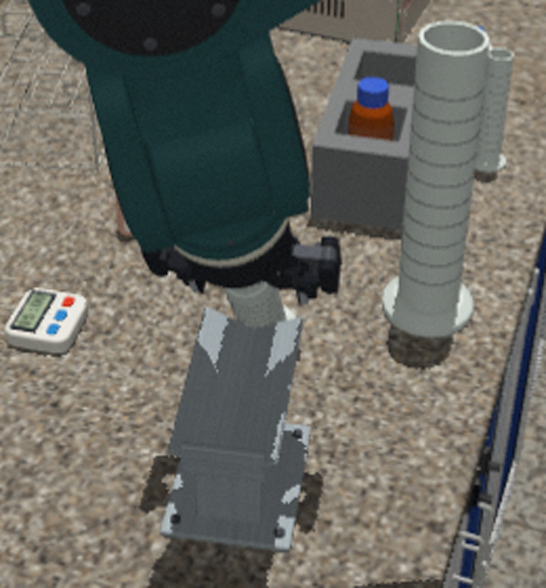

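View pics/wrist4.png

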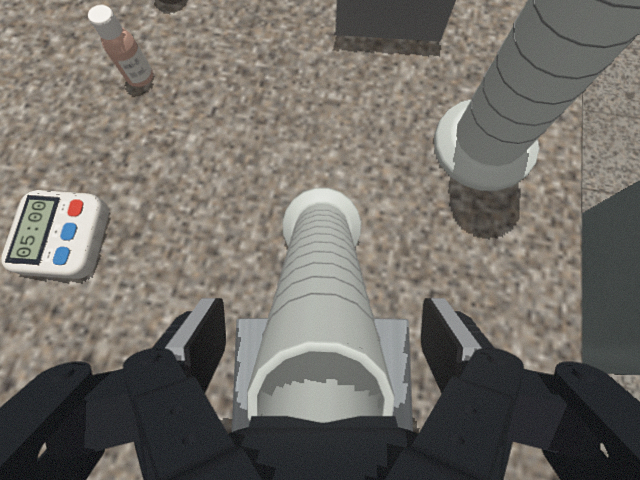

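The fingers are clear on both sides of the tube and it leans in the V (mouth at about (320,385) in the wrist view). I'll back off along the tool axis and measure.

>>> step_arm:
  translation:
    - [0,0,-8]
    - [0,0,-20]
    - [0,0,-30]
    - [0,0,-35]
    - [0,0,-25]
    - [0,0,-10]
  rotation:
    - [0,0,0]
    - [0,0,0]
    - [0,0,0]
    - [0,0,0]
    - [0,0,0]
    - [0,0,0]
  fingers: 85

```text
t: 11.55
tcp_pos: [0.4942, 0.2715, 0.2445]
ee_rot: [-3.14, -0.579, -1.373]
wrist_force: [1.2, 0.3, 0.4]
gripper_width: 0.0853
```

```bash
python3 - <<'E'
from snap import *
s=readout.read_state(); print({k:np.round(s[k],4) for k in ('t','joints','tcp_pos','ee_rot','wrist_force')})
im,_,_=snap('side','side5'); cv2.imwrite('pics/side5z.png',cv2.resize(im[180:460,180:440,::-1],None,fx=2.1,fy=2.1,interpolation=cv2.INTER_CUBIC))
snap('wrist','wrist5')
E
```

```text
{'t': np.float64(11.55), 'joints': array([ 0.6127,  0.5178,  0.2561,  1.5649, -0.5257, -1.0877]), 'tcp_pos': array([0.4942, 0.2715, 0.2445]), 'ee_rot': array([-3.1398, -0.5794, -1.3726]), 'wrist_force': array([1.1855, 0.3305, 0.3503])}
```

View pics/side5z.png

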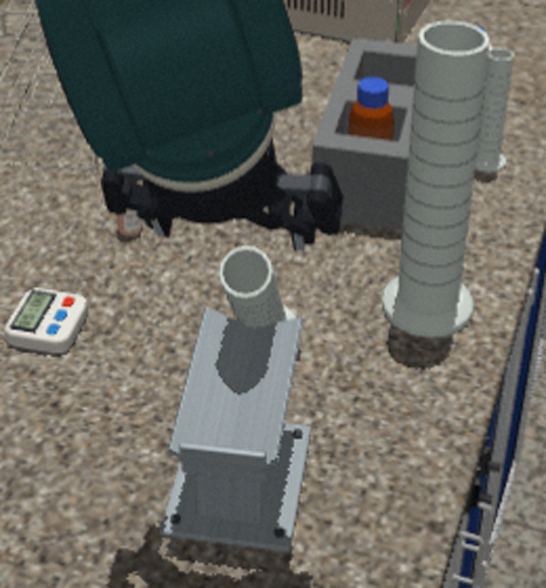

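View pics/wrist5.png

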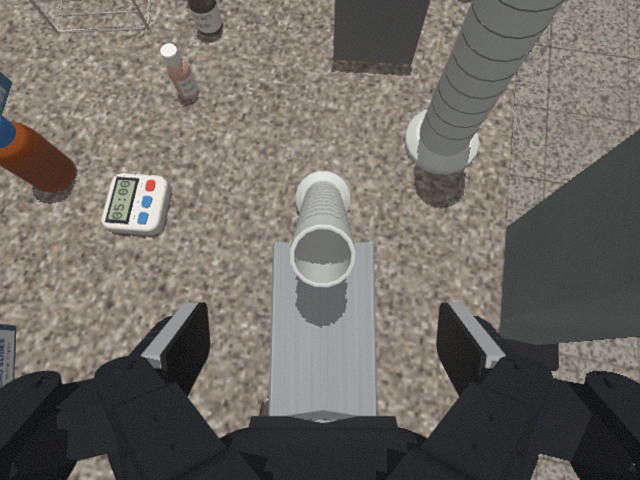

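```bash
cat > fitcyl.py <<'E'
from geo import *; from lean import *
from scipy.optimize import least_squares
np.set_printoptions(precision=4,suppress=True)
def fit(tags,th0=np.radians(34),org=None,lo=.02,hi=.195):
    s0,z0=foot_axis(th0); org=O+S*s0+[0,0,z0] if org is None else org
    d=S*np.sin(th0)+np.array([0,0,np.cos(th0)])
    A=[]
    for t in tags:
        P,_,_=cloud(load(t)); v=P-org; a=v@d; r=np.linalg.norm(v-np.outer(a,d),axis=1)
        A.append(P[(a>lo)&(a<hi)&(r<.027)&(r>.012)])
        print(t,len(A[-1]))
    for P in A+([np.vstack(A)] if len(A)>1 else []):
        def f(q):
            o=org+S*q[0]+W*q[1]; D=d+q[2]*np.cross(W,d)+q[3]*W; D/=np.linalg.norm(D)
            v=P-o; return np.linalg.norm(v-np.outer(v@D,D),axis=1)-.02
        r=least_squares(f,[0,0,0,0],loss='soft_l1',f_scale=.001); q=r.x
        o=org+S*q[0]+W*q[1]; D=d+q[2]*np.cross(W,d)+q[3]*W; D/=np.linalg.norm(D)
        k=abs(f(q))<.003; v=P[k]-o; 
        print('q',q,'tilt',np.degrees(np.arccos(D[2])),'az err',np.degrees(np.arctan2(D@W,D@S)),'inl',k.mean(),'med',np.median(abs(f(q))),'axial rng',np.percentile(v@D,[.5,99.5]))
        print('  origin',o,'s,w',(o-O)@S,(o-O)@W,'rim',o+.2*D)
    return o,D
if __name__=='__main__': fit(['side5','wrist5'])
E
python3 fitcyl.py
```

```text
side5 801
wrist5 4139
q [ 0.0059 -0.0022 -0.0234  0.0134] tilt 32.66839898662593 az err 1.4254053487661726 inl 0.9176029962546817 med 0.0015945992081253108 axial rng [0.0766 0.1913]
  origin [0.5255 0.131  0.0168] s,w -0.14217681687965722 -0.0022085211625675768 rim [0.5019 0.2363 0.1851]
q [ 0.0015 -0.0006 -0.0233  0.0022] tilt 32.664018733458825 az err 0.23138920270446964 inl 0.9301763711041314 med 0.0014999998083358133 axial rng [0.0251 0.1937]
  origin [0.5247 0.1263 0.0168] s,w -0.14660087863917975 -0.0005522752921682063 rim [0.5033 0.2321 0.1851]
q [ 0.0018 -0.0009 -0.0211  0.0078] tilt 32.79390091741614 az err 0.8267327428245721 inl 0.9198380566801619 med 0.0016473885229068477 axial rng [0.0263 0.1937]
  origin [0.525  0.1266 0.0168] s,w -0.1463579471465174 -0.0008817515731904776 rim [0.5024 0.2325 0.1849]
```

```bash
cat > kin.py <<'E'
import numpy as np
J=np.array([[1.17469,.26352,-.04894,1.2594,0,1.4155],[-.5845,.3596,.3317,1.5431,.0001,-2.3550],[-.5861,.3579,.3506,1.5621,0,-2.3553],[.4942,.4564,.0206,1.3241,-.5542,-1.2227],[.6127,.5178,.2561,1.5649,-.5257,-1.0877]])
P=np.array([[.1251,.5096,.2308],[.5248,-.2498,.3194],[.5234,-.25,.3274],[.5091,.1959,.1962],[.4942,.2715,.2445]])
if __name__=='__main__':
    np.set_printoptions(precision=4,suppress=True)
    A=[];b=[]
    for q,p in zip(J,P):
        c,s=np.cos(q[0]),np.sin(q[0]); r=c*p[0]+s*p[1]; l=-s*p[0]+c*p[1]
        f=q[1]-q[2]; e=f+q[3]
        # unknown: r0,z0(incl L4 approx as e~pi/2),L2,L3,L5,l0, L2p
        A.append([1,0,np.sin(q[1]),np.cos(f),np.cos(e)*np.cos(q[4]),0]); b.append(r)
        A.append([0,1,np.cos(q[1]),-np.sin(f),-np.sin(e)*np.cos(q[4]),0]); b.append(p[2])
        A.append([0,0,0,0,np.sin(q[4]),1]); b.append(l)
        print(r,l,p[2],'e',e,'f',f)
    A=np.array(A);b=np.array(b); x,res,rk,sv=np.linalg.lstsq(A,b,rcond=None); print(x,rk,sv,'res',A@x-b)
E
python3 kin.py
```

```text
0.5184090316677882 0.08120496219607622 0.2308 e 1.57186 f 0.31245999999999996
0.5755122029223687 0.08124521085850125 0.3194 e 1.571 f 0.02789999999999998
0.5743257513840573 0.08122494258008486 0.3274 e 1.5694 f 0.007299999999999973
0.5411061597141509 -0.06901988060989234 0.1962 e 1.7599 f 0.43579999999999997
0.5604379656492533 -0.062090068923510794 0.2445 e 1.8266 f 0.26170000000000004
[0.0388 0.1917 0.4501 0.3792 0.2835 0.0808] 6 [3.7968 3.1852 2.2603 0.4967 0.2561 0.134 ] res [-0.0019 -0.0046 -0.0004  0.0006 -0.0005 -0.0004  0.0016 -0.0004 -0.0004
 -0.0056  0.0027  0.0006  0.0053  0.0029  0.0006]
```

```bash
python3 - <<'E'
from geo import *; from kin import *
np.set_printoptions(precision=3,suppress=True)
r0,z0,L2,L3,L5,l0=0.0388,.1917,.4501,.3792,.2835,.0808
for k,tags in ((3,('scene2','side2')),(4,('side5',))):
    q=J[k]; c,s=np.cos(q[0]),np.sin(q[0]); f=q[1]-q[2]
    E=np.array([r0+L2*np.sin(q[1]),z0+L2*np.cos(q[1])]); D=np.array([np.cos(f),-np.sin(f)]); Nn=np.array([np.sin(f),np.cos(f)])
    print('elbow',E,'wrist',E+L3*D)
    for t in tags:
        P,_,im=cloud(load(t)); r=c*P[:,0]+s*P[:,1]; l=-s*P[:,0]+c*P[:,1]
        teal=(im[:,1].astype(int)-im[:,0]>15)
        a=np.c_[r,P[:,2]]-E; u=a@D; v=a@Nn
        for lo in np.arange(-.1,.5,.05):
            m=teal&(u>lo)&(u<lo+.05)&(abs(v)<.15)&(abs(l)<.3)
            if m.sum()>20: print(t,'u',lo.round(2),m.sum(),'v',np.percentile(v[m],[2,98]),'l',np.percentile(l[m],[2,98]))
E
```

```text
elbow [0.237 0.596] wrist [0.581 0.436]
scene2 u -0.1 18637 v [-0.115  0.142] l [0.011 0.284]
scene2 u -0.05 4948 v [0.14 0.15] l [0.007 0.286]
scene2 u 0.0 3107 v [0.13  0.149] l [0.02 0.28]
scene2 u 0.05 1728 v [0.101 0.15 ] l [0.025 0.148]
scene2 u 0.1 565 v [0.127 0.15 ] l [0.015 0.145]
scene2 u 0.15 290 v [0.125 0.15 ] l [0.021 0.146]
scene2 u 0.2 246 v [0.109 0.15 ] l [0.13  0.145]
scene2 u 0.25 288 v [0.078 0.149] l [0.135 0.137]
scene2 u 0.3 440 v [-0.039  0.144] l [0.111 0.139]
scene2 u 0.35 127 v [0.001 0.077] l [0.121 0.135]
scene2 u 0.4 99 v [0.001 0.047] l [0.122 0.13 ]
side2 u 0.0 3125 v [-0.087  0.104] l [0.143 0.235]
side2 u 0.05 3887 v [-0.142  0.102] l [0.139 0.226]
side2 u 0.1 310 v [0.061 0.139] l [0.131 0.144]
side2 u 0.15 1989 v [0.07  0.149] l [0.132 0.148]
side2 u 0.2 4141 v [0.079 0.149] l [0.127 0.147]
side2 u 0.25 3788 v [0.081 0.149] l [0.134 0.139]
side2 u 0.3 3360 v [-0.018  0.144] l [0.114 0.141]
side2 u 0.35 5679 v [-0.074  0.131] l [0.08  0.141]
side2 u 0.4 3194 v [-0.073  0.143] l [0.076 0.138]
elbow [0.262 0.583] wrist [0.628 0.485]
side5 u 0.0 1056 v [-0.143 -0.015] l [0.169 0.195]
side5 u 0.05 5635 v [-0.008  0.111] l [0.14  0.209]
side5 u 0.1 836 v [0.058 0.113] l [0.132 0.15 ]
side5 u 0.15 339 v [0.064 0.142] l [0.129 0.143]
side5 u 0.2 5001 v [0.074 0.148] l [0.13  0.148]
side5 u 0.25 5100 v [0.083 0.149] l [0.126 0.143]
side5 u 0.3 7005 v [-0.031  0.148] l [0.113 0.14 ]
side5 u 0.35 7682 v [-0.08   0.094] l [0.081 0.14 ]
side5 u 0.4 4819 v [-0.056  0.147] l [0.087 0.141]
```

```bash
cat > g2.py <<'E'
from lean import *
from scipy.interpolate import PchipInterpolator
th=np.radians(32.8); s0,z0=-.1455,.0168
beta=np.radians(-29); Q=tool(beta); A=.044
g=O+S*(s0+A*np.sin(th))+np.array([0,0,z0+A*np.cos(th)])-W*.0008
tg=g+.019*Q[:,2]
E
python3 - <<'E'
from g2 import *
s,p,Rm=cur()
pre=tg-.10*Q[:,2]
print('tcp grasp',tg,'pre',pre)
b0=.58
up=p+np.array([0,0,.08]); mid=O+S*(-.11)+np.array([0,0,.335])
pts=np.array([p,up,mid,pre]); tl=np.array([b0,b0-.25,-.2,beta])
l=np.r_[0,np.cumsum(np.linalg.norm(np.diff(pts,axis=0),axis=1))]; l/=l[-1]
C=PchipInterpolator(l,np.c_[pts,tl]); u=np.linspace(0,1,17)[1:]; u=.5*u+.5*u*u*(3-2*u)
wps=[(C(a)[:3],tool(C(a)[3])) for a in u]
rows,pp,RR=rows_to(p,Rm,wps); show(rows); print(pp)
for q,T in wps: print(q.round(3),'B',(q-.2835*T[:,2]).round(3),end=' | ')
print(max(np.linalg.norm(t) for t,_ in rows),max(np.linalg.norm(t) for _,t in rows))
E
```

```text
tcp grasp [0.51835207 0.15984872 0.03716716] pre [0.52777952 0.11229321 0.12462913]
T [[11.0, 0.0, -17.0], [13.0, 0.0, -21.0], [11.0, 0.0, -21.0], [5.0, 0.0, -11.0], [19.0, 0.0, 1.0], [39.0, -1.0, 4.0], [39.0, 0.0, -1.0], [19.0, 0.0, -3.0]]
R [[0.0, -0.04, 0.0], [0.0, -0.05, 0.0], [0.0, -0.08, 0.0], [0.0, -0.09, 0.0], [0.0, -0.14, 0.0], [0.0, -0.16, 0.0], [0.0, -0.16, 0.0], [0.0, -0.09, 0.0]]
T [[14.0, 0.0, 7.0], [16.0, 0.0, 16.0], [17.0, 0.0, 22.0], [19.0, 0.0, 26.0], [19.0, 0.0, 28.0], [17.0, 0.0, 29.0], [16.0, 0.0, 26.0], [12.0, 0.0, 21.0]]
R [[0.0, -0.07, 0.0], [0.0, -0.06, 0.0], [0.0, -0.05, 0.0], [0.0, -0.04, 0.0], [0.0, -0.03, 0.0], [0.0, -0.02, 0.0], [0.0, 0.0, 0.0], [0.0, -0.01, 0.0]]
[0.52737334 0.11211859 0.12480759]
[0.494 0.271 0.264] B [0.466 0.414 0.507] | [0.494 0.271 0.289] B [0.468 0.401 0.54 ] | [0.494 0.271 0.312] B [0.472 0.382 0.572] | [0.494 0.271 0.324] B [0.477 0.358 0.593] | [0.498 0.253 0.329] B [0.488 0.304 0.608] | [0.506 0.215 0.333] B [0.505 0.22  0.616] | [0.514 0.176 0.335] B [0.522 0.138 0.615] | [0.518 0.157 0.334] B [0.531 0.094 0.61 ] | [0.521 0.146 0.324] B [0.537 0.064 0.595] | [0.523 0.135 0.305] B [0.542 0.038 0.57 ] | [0.525 0.127 0.278] B [0.547 0.016 0.538] | [0.526 0.121 0.247] B [ 0.55  -0.     0.502] | [0.527 0.116 0.213] B [ 0.552 -0.012  0.464] | [0.527 0.114 0.18 ] B [ 0.554 -0.019  0.429] | [0.528 0.113 0.149] B [ 0.554 -0.022  0.398] | [0.528 0.112 0.125] B [ 0.555 -0.023  0.373] | 39.21734310225516 0.16
```

>>> step_arm:
  translation:
    - [11,0,-17]
    - [13,0,-21]
    - [11,0,-21]
    - [5,0,-11]
    - [19,0,1]
    - [39,-1,4]
    - [39,0,-1]
    - [19,0,-3]
  rotation:
    - [0,-0.04,0]
    - [0,-0.05,0]
    - [0,-0.08,0]
    - [0,-0.09,0]
    - [0,-0.14,0]
    - [0,-0.16,0]
    - [0,-0.16,0]
    - [0,-0.09,0]

```text
t: 12.65
tcp_pos: [0.5182, 0.1543, 0.3361]
ee_rot: [-3.137, 0.234, -1.374]
wrist_force: [0.4, 0.2, -1.0]
gripper_width: 0.085
```

>>> step_arm:
  translation:
    - [14,0,7]
    - [16,0,16]
    - [17,0,22]
    - [19,0,26]
    - [19,0,28]
    - [17,0,29]
    - [16,0,26]
    - [12,0,21]
  rotation:
    - [0,-0.07,0]
    - [0,-0.06,0]
    - [0,-0.05,0]
    - [0,-0.04,0]
    - [0,-0.03,0]
    - [0,-0.02,0]
    - [0,0,0]
    - [0,-0.01,0]

```text
t: 13.65
tcp_pos: [0.5273, 0.1108, 0.1246]
ee_rot: [-3.139, 0.511, -1.372]
wrist_force: [0.4, 0.6, -0.1]
gripper_width: 0.0851
```

```bash
python3 - <<'E'
from snap import *
s=readout.read_state(); print({k:np.round(s[k],4) for k in ('t','joints','tcp_pos','ee_rot','wrist_force')})
snap('side','side6'); snap('wrist','wrist6')
from g2 import *
s,p,Rm=cur()
rows,pp,RR=rows_to(p,Rm,interp(p,Rm,tg,Q,6,True)); show(rows); print(tg,pp)
E
python3 - <<'E'
import sys; sys.path.insert(0,'.'); import os; os.chdir('.')
from fitcyl import *; fit(['side6','wrist6'])
E
```

```text
{'t': np.float64(13.65), 'joints': array([-0.194 ,  0.4411, -0.1848,  1.1535,  0.4695, -2.0129]), 'tcp_pos': array([0.5273, 0.1108, 0.1246]), 'ee_rot': array([-3.1391,  0.5106, -1.372 ]), 'wrist_force': array([ 0.4414,  0.6043, -0.1334])}
T [[0.0, 0.0, 7.0], [0.0, 0.0, 19.0], [0.0, -1.0, 24.0], [-1.0, 0.0, 24.0], [0.0, -1.0, 18.0], [0.0, 0.0, 8.0]]
R [[0.0, 0.0, 0.0], [0.0, 0.0, 0.0], [0.0, 0.0, 0.0], [0.0, 0.0, 0.0], [0.0, 0.0, 0.0], [0.0, 0.01, 0.0]]
[0.51835207 0.15984872 0.03716716] [0.51853683 0.16014359 0.03698636]
side6 792
wrist6 14730
q [ 0.006  -0.0019 -0.0231  0.0121] tilt 32.68287617916806 az err 1.2837974369370433 inl 0.922979797979798 med 0.0016403482440188605 axial rng [0.0748 0.1909]
  origin [0.5252 0.1309 0.0168] s,w -0.14215769400956393 -0.001941259603967515 rim [0.5019 0.2364 0.1851]
q [-0.0004 -0.0009 -0.0021  0.0024] tilt 33.87816436269065 az err 0.24435175909157958 inl 0.9969450101832994 med 0.0003557076466508321 axial rng [0.0209 0.1354]
  origin [0.5255 0.1245 0.0168] s,w -0.1484919444511881 -0.0009085005003571879 rim [0.5033 0.2338 0.1828]
q [-0.0005 -0.001  -0.0005  0.0036] tilt 33.96974402913618 az err 0.3702048758119464 inl 0.9807370184254607 med 0.0003700474482672654 axial rng [0.021  0.1827]
  origin [0.5256 0.1244 0.0168] s,w -0.14860992419071167 -0.000988549411568995 rim [0.5031 0.2339 0.1826]
```

View pics/side6.png

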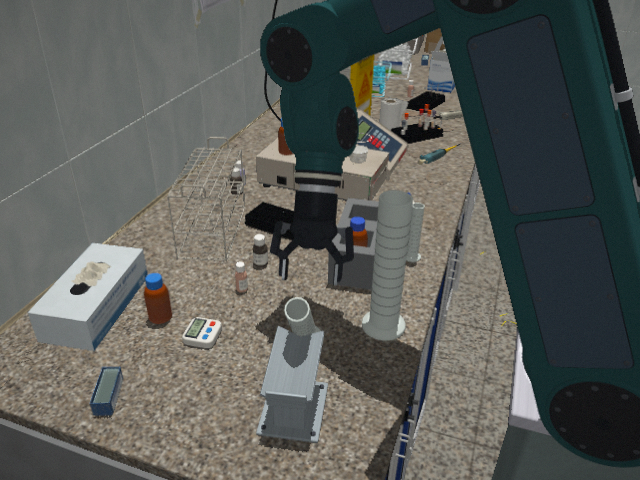

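View pics/wrist6.png

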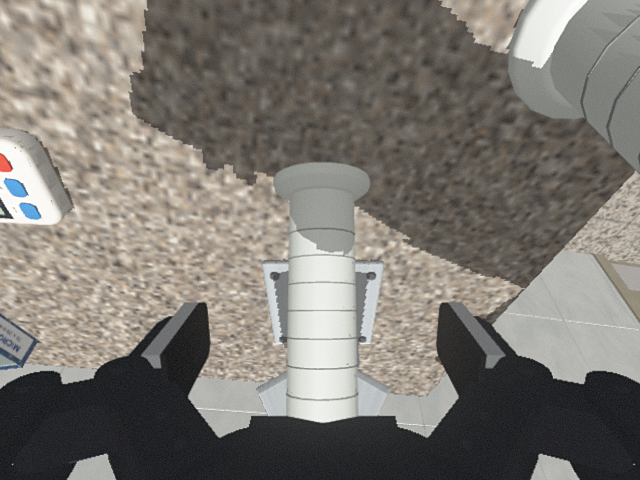

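>>> step_arm:
  translation:
    - [0,0,7]
    - [0,0,19]
    - [0,-1,24]
    - [0,0,24]
    - [0,0,17]
    - [0,0,7]
    - [0,0,0]
  rotation:
    - [0,0,0]
    - [0,0,0]
    - [0,0,0]
    - [0,0,0]
    - [0,0,0]
    - [0,0,0]
    - [0,0,0]

```text
t: 14.62
tcp_pos: [0.5189, 0.1587, 0.0396]
ee_rot: [-3.141, 0.51, -1.372]
wrist_force: [-0.6, 0.6, 0.2]
gripper_width: 0.0848
```

>>> step_arm:
  translation:
    - [0,0,0]
    - [0,0,0]
    - [0,0,0]
    - [0,0,0]
    - [0,0,0]
  rotation:
    - [0,0,0]
    - [0,0,0]
    - [0,0,0]
    - [0,0,0]
    - [0,0,0]
  fingers: 0
  newtons: 50

```text
t: 15.25
tcp_pos: [0.5191, 0.1584, 0.0394]
ee_rot: [-3.14, 0.51, -1.372]
wrist_force: [0.1, -2.1, 4.9]
gripper_width: 0.0389
```

```bash
python3 - <<'E'
from snap import *
s=readout.read_state(); print({k:np.round(s[k],4) for k in ('t','joints','tcp_pos','ee_rot','wrist_force')})
snap('side','side7'); snap('wrist','wrist7')
E
python3 - <<'E'
from fitcyl import *; fit(['side7','wrist7'])
E
```

```text
{'t': np.float64(15.25), 'joints': array([-0.1093,  0.5033, -0.342 ,  0.8921,  0.4841, -1.9195]), 'tcp_pos': array([0.5191, 0.1584, 0.0394]), 'ee_rot': array([-3.1405,  0.5098, -1.3723]), 'wrist_force': array([ 0.0672, -2.0527,  4.9205])}
side7 833
wrist7 20380
q [ 0.0027  0.0007 -0.0045 -0.0104] tilt 33.74900381311875 az err -1.077157815473441 inl 0.8943577430972389 med 0.0016791930493216846 axial rng [0.0587 0.1933]
  origin [0.5233 0.1272 0.0168] s,w -0.14543101096228675 0.0006992700689690912 rim [0.5037 0.2366 0.1831]
q [ 0.001  -0.0025 -0.0066  0.0119] tilt 33.630304734631395 az err 1.2290416211829454 inl 0.9365554465161924 med 0.00039576267187037967 axial rng [0.0199 0.0707]
  origin [0.5267 0.1262 0.0168] s,w -0.1471272171084023 -0.00245672166902559 rim [0.5029 0.2343 0.1833]
q [ 0.0007 -0.0025 -0.002   0.0127] tilt 33.89018230338694 az err 1.3077679917712666 inl 0.9340027341724414 med 0.00041270887001760084 axial rng [0.0199 0.1824]
  origin [0.5268 0.1259 0.0168] s,w -0.14736437596275606 -0.0024908588282343486 rim [0.5026 0.2348 0.1828]
```

View pics/wrist7.png

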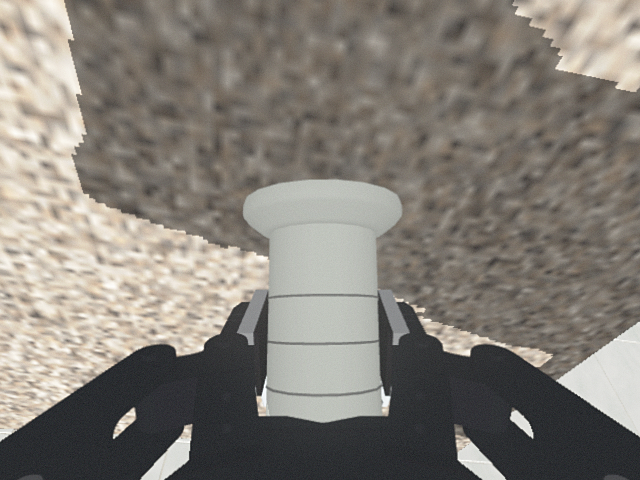

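View pics/side7.png

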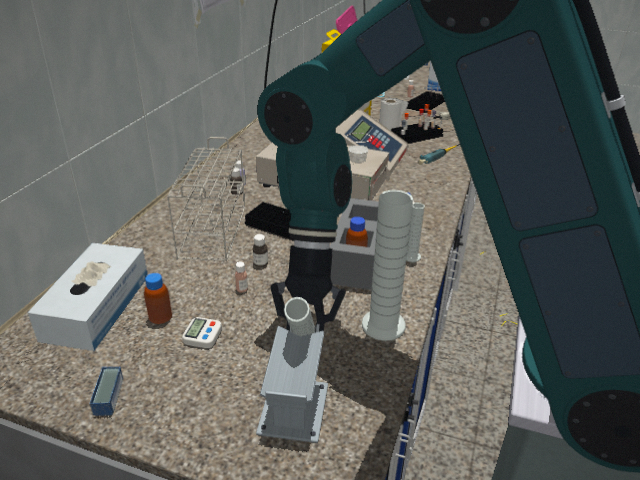

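```bash
cat > tip.py <<'E'
from lean import *
def h(th): return .095+np.sqrt((.02*np.tan(np.radians(30)))**2+(.02/np.sin(th))**2)
def cyl(th,L,gap,w=0.):
    """origin & rotation of the cylinder; axis passes s=-.07 at height h+gap, L along axis from origin"""
    d=S*np.sin(th)+np.array([0,0,np.cos(th)])
    o=O+S*(-.07)+W*w+np.array([0,0,h(th)+gap])-L*d
    x=S*np.cos(th)-np.array([0,0,np.sin(th)]); return o,np.c_[x,np.cross(d,x),d]
TH0=np.radians(33.8)
s0,z0=-.146,.0168
o0=O+S*s0+W*-.0015+np.array([0,0,z0]); R0=cyl(TH0,.14,0)[1]
# hand at grasp (measured)
ph=np.array([.5191,.1584,.0394]); Rh=R.from_euler('xyz',[-3.1405,.5098,-1.3723]).as_matrix()
prel=R0.T@(ph-o0); Rrel=R0.T@Rh
def hand(th,L,gap,w=0.):
    o,Rc=cyl(th,L,gap,w); return o+Rc@prel,Rc@Rrel
def cylfrom(p,Rm):
    Rc=Rm@Rrel.T; o=p-Rc@prel; d=Rc[:,2]
    th=np.arctan2(d@S,d[2]); a=(-.07-(o-O)@S)/(d@S); P=o+a*d
    return th,a,P[2]-h(th),(P-O)@W,o,o+.2*d
STOP=O+S*(-.07+.135*np.cos(np.radians(8))+.023*np.sin(np.radians(8)))+np.array([0,0,.095-.135*np.sin(np.radians(8))+.023*np.cos(np.radians(8))])
E
python3 - <<'E'
from tip import *
np.set_printoptions(precision=4,suppress=True)
s,p,Rm=cur(); th,L,g,w,o,r=cylfrom(p,Rm); print('now',np.degrees(th),L,g,w, 'rel',prel,'STOP',STOP)
for Lf in (.06,.062,.064,.066): print(Lf,np.linalg.norm(cyl(np.radians(98),Lf,0)[0]+.2*cyl(np.radians(98),Lf,0)[1][:,2]-STOP))
n=24; wps=[]
for a in np.linspace(0,1,n+1)[1:]:
    e=a*a*(3-2*a)*.5+.5*a
    t=th+(np.radians(97)-th)*e; wps.append(hand(t,L+(.125-L)*e,g+(.005-g)*min(1,a*5),w*(1-a)))
rows,pp,RR=rows_to(p,Rm,wps,dt=.5,dr=.005); show(rows)
for q,T in wps[::3]: 
    print(q,'beta',np.degrees(np.arctan2(-(T[:,2]@S),-T[2,2])),'B',q-.2835*T[:,2])
print([np.array(v) for v in cylfrom(pp,RR)],max(np.linalg.norm(t) for t,_ in rows),max(np.linalg.norm(t) for _,t in rows))
E
```

```text
now 33.80010466658356 0.13659292358428715 -0.002405574037133096 -0.0015129866125433483 rel [0.014  0.0002 0.0366] STOP [0.4827 0.3356 0.099 ]
0.06 0.0017626264648627058
0.062 0.0002408056292176786
0.064 0.0022381069338821462
0.066 0.0042379544527897176
T [[1.0, 0.0, -2.5], [1.5, 0.0, -3.0], [1.5, 0.0, -3.0], [2.0, 0.5, -4.0], [2.0, 0.0, -3.5], [2.5, 0.0, -3.0], [2.5, 0.0, -3.5], [2.5, 0.0, -3.5]]
R [[0.0, 0.025, 0.0], [0.0, 0.03, 0.0], [0.0, 0.04, 0.0], [0.0, 0.04, 0.0], [0.0, 0.04, 0.0], [0.0, 0.05, 0.0], [0.0, 0.05, 0.0], [0.0, 0.05, 0.0]]
T [[2.5, 0.0, -3.5], [3.0, 0.0, -4.0], [2.5, 0.0, -4.5], [2.5, 0.5, -4.0], [2.5, 0.0, -4.5], [2.0, 0.0, -4.0], [2.5, 0.0, -4.5], [2.5, 0.0, -4.5]]
R [[0.0, 0.055, 0.0], [0.0, 0.055, 0.0], [0.0, 0.06, 0.0], [0.0, 0.055, 0.0], [0.0, 0.06, 0.0], [0.0, 0.055, 0.0], [0.0, 0.055, 0.0], [0.0, 0.055, 0.0]]
T [[2.0, 0.0, -4.0], [2.0, 0.0, -4.0], [2.0, 0.0, -3.5], [2.0, 0.5, -3.5], [1.5, 0.0, -3.0], [1.5, 0.0, -3.0], [1.5, 0.0, -2.5], [1.0, 0.0, -2.0]]
R [[0.0, 0.055, 0.0], [0.0, 0.05, 0.0], [0.0, 0.045, 0.0], [0.0, 0.045, 0.0], [0.0, 0.04, 0.0], [0.0, 0.035, 0.0], [0.0, 0.03, 0.0], [0.0, 0.03, 0.0]]
[0.5195 0.1563 0.0411] beta -27.73266536844126 B [0.5452 0.0269 0.2921]
[0.5209 0.1478 0.0479] beta -21.601946354978335 B [0.5413 0.0455 0.3115]
[0.5227 0.1379 0.055 ] beta -13.496230612346151 B [0.5357 0.0731 0.3307]
[0.5244 0.1285 0.0647] beta -4.156141913983176 B [0.5285 0.1083 0.3475]
[0.5257 0.1209 0.0773] beta 5.677695966672116 B [0.5203 0.1484 0.3594]
[0.5265 0.1159 0.0911] beta 15.264659256181256 B [0.5121 0.1892 0.3646]
[0.5268 0.1137 0.1042] beta 23.864124181105744 B [0.5045 0.2262 0.3635]
[0.5266 0.1133 0.115 ] beta 30.73546696800714 B [0.4985 0.2554 0.3587]
[array(1.6949), array(0.125), array(0.0047), array(0.), array([0.5334, 0.0797, 0.1384]), array([0.4948, 0.2744, 0.1137])] 5.1478150704935 0.06
```

>>> step_arm:
  translation:
    - [1,0,-2.5]
    - [1.5,0,-3]
    - [1.5,0,-3]
    - [2,0.5,-4]
    - [2,0,-3.5]
    - [2.5,0,-3]
    - [2.5,0,-3.5]
    - [2.5,0,-3.5]
  rotation:
    - [0,0.025,0]
    - [0,0.03,0]
    - [0,0.04,0]
    - [0,0.04,0]
    - [0,0.04,0]
    - [0,0.05,0]
    - [0,0.05,0]
    - [0,0.05,0]

```text
t: 16.35
tcp_pos: [0.5229, 0.1348, 0.0579]
ee_rot: [-3.141, 0.182, -1.372]
wrist_force: [-0.3, 0.1, -2.3]
gripper_width: 0.0386
```

>>> step_arm:
  translation:
    - [2.5,0,-3.5]
    - [3,0,-4]
    - [2.5,0,-4.5]
    - [2.5,0.5,-4]
    - [2.5,0,-4.5]
    - [2,0,-4]
    - [2.5,0,-4.5]
    - [2.5,0,-4.5]
  rotation:
    - [0,0.055,0]
    - [0,0.055,0]
    - [0,0.06,0]
    - [0,0.055,0]
    - [0,0.06,0]
    - [0,0.055,0]
    - [0,0.055,0]
    - [0,0.055,0]

```text
t: 17.35
tcp_pos: [0.5262, 0.1161, 0.0914]
ee_rot: [-3.141, -0.268, -1.373]
wrist_force: [-0.5, -0.0, -2.0]
gripper_width: 0.0392
```

```bash
python3 - <<'E'
from snap import *
from tip import *
s,p,Rm=cur(); print(s['t'],s['wrist_force'],[np.round(v,4) for v in cylfrom(p,Rm)])
snap('side','side8'); snap('wrist','wrist8')
E
```

```text
17.35 [-0.53947448 -0.00307145 -2.03052786] [np.float64(1.3675), np.float64(0.1281), np.float64(0.0052), np.float64(-0.0001), array([0.5339, 0.0783, 0.0978]), array([0.4957, 0.2704, 0.1382])]
```

View pics/side8.png

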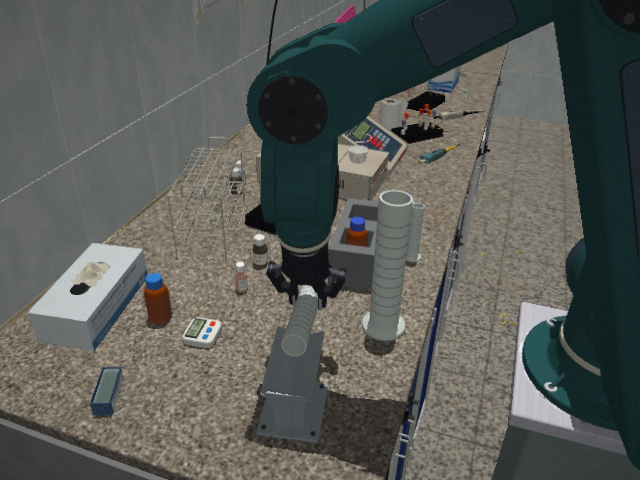

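View pics/wrist8.png

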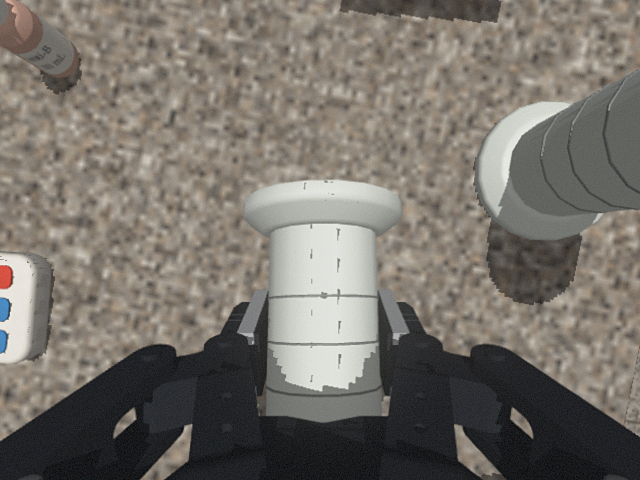

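>>> step_arm:
  translation:
    - [2,0,-4]
    - [2,0,-4]
    - [2,0,-3.5]
    - [2,0,-3.5]
    - [1.5,0,-3]
    - [1.5,0,-3]
    - [1.5,0,-2.5]
    - [1,0,-2]
  rotation:
    - [0,0.055,0]
    - [0,0.05,0]
    - [0,0.045,0]
    - [0,0.045,0]
    - [0,0.04,0]
    - [0,0.035,0]
    - [0,0.03,0]
    - [0,0.03,0]

```text
t: 18.45
tcp_pos: [0.5266, 0.1139, 0.1197]
ee_rot: [-3.141, -0.596, -1.373]
wrist_force: [-0.3, -0.8, -1.8]
gripper_width: 0.0384
```

```bash
python3 - <<'E'
from snap import *
from tip import *
s,p,Rm=cur(); th,L,g,w,o,r=cylfrom(p,Rm); print(s['t'],s['wrist_force'],[np.round(v,4) for v in (th,L,g,w,o,r)])
snap('side','side9'); snap('scene','scene9')
import fitcyl
fitcyl.fit(['side9'],th0=th,org=o,lo=.06)
n=14; wps=[]
for a in np.linspace(0,1,n+1)[1:]:
    e=a*a*(3-2*a)*.5+.5*a
    wps.append(hand(th+(np.radians(98)-th)*min(1,2*a),L+(.070-L)*e,g+(.002-g)*e,w))
rows,pp,RR=rows_to(p,Rm,wps,dt=.5,dr=.005); show(rows); print([np.round(v,4) for v in cylfrom(pp,RR)])
E
```

```text
18.45 [-0.34246888 -0.8493329  -1.83661829] [np.float64(1.6961), np.float64(0.1247), np.float64(0.0044), np.float64(-0.0002), array([0.5336, 0.08  , 0.1382]), array([0.4949, 0.2747, 0.1132])]
side9 1868
q [ 0.0137 -0.0017  0.0048  0.0158] tilt 97.45396351147731 az err 0.9134507134201374 inl 0.8645610278372591 med 0.0008597522935601763 axial rng [0.0471 0.1808]
  origin [0.5325 0.0938 0.1382] s,w -0.17996932685304248 -0.0018694291227731436 rim [0.4909 0.2877 0.1122]
T [[-2.0, 0.0, -1.0], [-3.0, 0.0, -1.5], [-3.0, 0.0, -1.5], [-3.5, 0.0, -2.0], [-4.0, 0.0, -2.0], [-4.5, 0.0, -2.0], [-4.5, 0.0, -2.5], [-4.5, 0.0, -2.0]]
R [[0.0, 0.0, 0.0], [0.0, 0.005, 0.0], [0.0, 0.0, 0.0], [0.0, 0.005, 0.0], [0.0, 0.0, 0.0], [0.0, 0.0, 0.0], [0.0, 0.005, 0.0], [0.0, 0.0, 0.0]]
T [[-4.0, 0.0, -2.0], [-4.5, 0.0, -1.5], [-3.5, 0.0, -2.0], [-3.5, 0.0, -1.5], [-2.5, 0.0, -1.5], [-2.5, 0.0, -1.0]]
R [[0.0, 0.0, 0.0], [0.0, 0.0, 0.0], [0.0, 0.0, 0.0], [0.0, 0.0, 0.0], [0.0, 0.0, 0.0], [0.0, 0.0, 0.0]]
[np.float64(1.7111), np.float64(0.0698), np.float64(0.0021), np.float64(-0.0001), array([0.5228, 0.1336, 0.1302]), array([0.4842, 0.3278, 0.1022])]
```

View pics/side9.png

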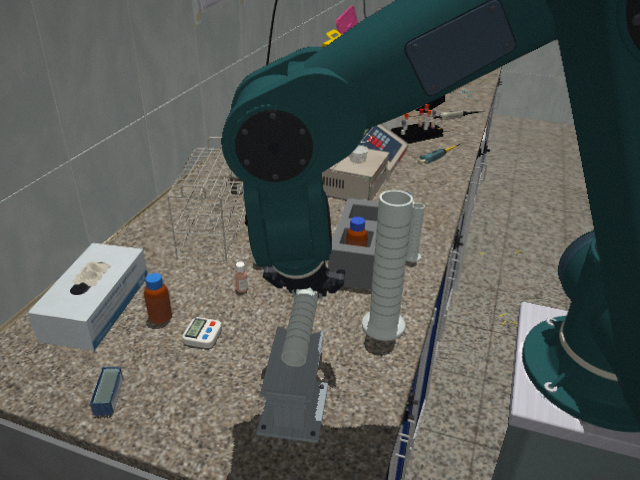

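>>> step_arm:
  translation:
    - [-2,0,-1]
    - [-3,0,-1.5]
    - [-3,0,-1.5]
    - [-3.5,0,-2]
    - [-4,0,-2]
    - [-4.5,0,-2]
    - [-4.5,0,-2.5]
    - [-4.5,0,-2]
  rotation:
    - [0,0,0]
    - [0,0.005,0]
    - [0,0,0]
    - [0,0.005,0]
    - [0,0,0]
    - [0,0,0]
    - [0,0.005,0]
    - [0,0,0]

```text
t: 19.55
tcp_pos: [0.5202, 0.1458, 0.115]
ee_rot: [3.141, -0.61, -1.372]
wrist_force: [-0.6, -0.5, -3.0]
gripper_width: 0.0391
```

>>> step_arm:
  translation:
    - [-4,0,-2]
    - [-4.5,0,-1.5]
    - [-3.5,0,-2]
    - [-3.5,0,-1.5]
    - [-2.5,0,-1.5]
    - [-2.5,0,-1]
    - [0,0,0]
  rotation:
    - [0,0,0]
    - [0,0,0]
    - [0,0,0]
    - [0,0,0]
    - [0,0,0]
    - [0,0,0]
    - [0,0,0]

```text
t: 20.42
tcp_pos: [0.5159, 0.1673, 0.111]
ee_rot: [3.142, -0.61, -1.372]
wrist_force: [-0.1, -0.5, -1.8]
gripper_width: 0.0387
```

```bash
python3 - <<'E'
from snap import *
from tip import *
s,p,Rm=cur(); th,L,g,w,o,r=cylfrom(p,Rm); print(s['t'],s['wrist_force'],[np.round(v,4) for v in (th,L,g,w,o,r)])
im,_,_=snap('side','side10'); cv2.imwrite('pics/side10z.png',cv2.resize(im[260:460,220:380,::-1],None,fx=3,fy=3,interpolation=cv2.INTER_CUBIC))
import fitcyl
fitcyl.fit(['side10'],th0=th,org=o,lo=.06)
def local(v): return (Rm.T@v).round(3)
print('slide dir 1mm',local(S*np.cos(np.radians(8))-np.array([0,0,np.sin(np.radians(8))])),'down',local(np.array([0,0,-1.])))
E
```

```text
20.425 [-0.11641883 -0.51307523 -1.83975859] [np.float64(1.7098), np.float64(0.0696), np.float64(0.0021), np.float64(-0.0), array([0.5228, 0.1337, 0.13  ]), array([0.4841, 0.328 , 0.1023])]
side10 2198
q [ 0.0099 -0.0007  0.0046  0.0101] tilt 98.22280426327566 az err 0.5850203750824391 inl 0.8098271155595996 med 0.0009433674886697094 axial rng [0.0531 0.1847]
  origin [0.5216 0.1436 0.13  ] s,w -0.12906212356081667 -0.0007854301074502002 rim [0.4811 0.3373 0.1014]
slide dir 1mm [-0.891 -0.003 -0.453] down [-0.573 -0.     0.82 ]
```

View pics/side10z.png

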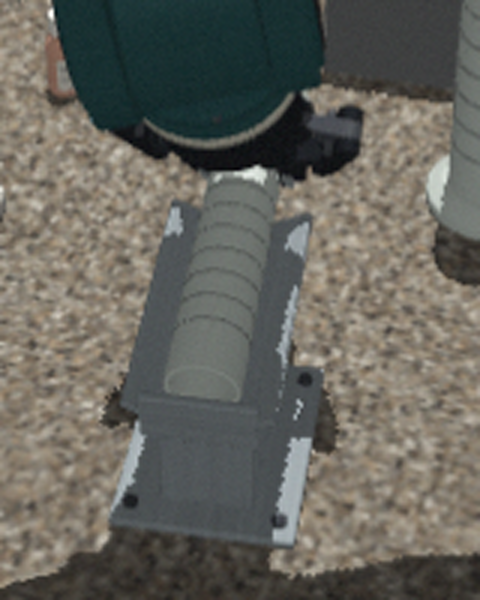

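>>> step_arm:
  translation:
    - [-3,0,-0.5]
    - [-3,0,0]
    - [-2,0,-0.5]
    - [0,0,0]
  rotation:
    - [0,0,0]
    - [0,0,0]
    - [0,0,0]
    - [0,0,0]

```text
t: 20.98
tcp_pos: [0.5147, 0.1712, 0.1084]
ee_rot: [3.141, -0.617, -1.373]
wrist_force: [5.0, -28.1, 6.2]
gripper_width: 0.0384
```

>>> step_arm:
  translation:
    - [-1,0,-0.5]
    - [-1,0,-0.5]
    - [0,0,0]
  rotation:
    - [0,0,0]
    - [0,0,0]
    - [0,0,0]

```text
t: 21.35
tcp_pos: [0.5145, 0.1714, 0.1089]
ee_rot: [3.141, -0.622, -1.374]
wrist_force: [7.9, -44.7, 8.4]
gripper_width: 0.0385
```

```bash
python3 - <<'E'
from snap import *
from tip import *
s,p,Rm=cur(); th,L,g,w,o,r=cylfrom(p,Rm); print(s['t'],s['wrist_force'],s['wrist_force']@S,[np.round(v,4) for v in (th,L,g,w,o,r)])
im,_,_=snap('side','side11'); cv2.imwrite('pics/side11z.png',cv2.resize(im[260:460,220:380,::-1],None,fx=3,fy=3,interpolation=cv2.INTER_CUBIC))
E
```

```text
21.35 [  7.93927373 -44.68381604   8.43368128] -45.37469613220385 [np.float64(1.7213), np.float64(0.0652), np.float64(0.0001), np.float64(0.0004), array([0.5213, 0.138 , 0.1282]), array([0.4832, 0.332 , 0.0982])]
```

View pics/side11z.png

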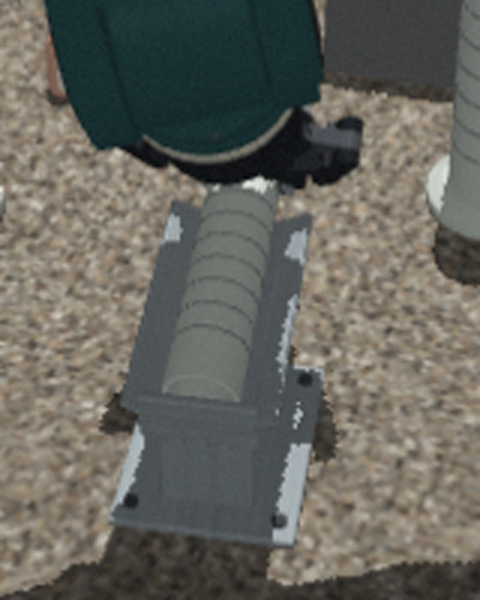

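It is against the stop, with about 45 N showing at the wrist. I'll relieve that push, then let go.

>>> step_arm:
  translation:
    - [1,0,0.5]
    - [1,0,0.5]
    - [0.5,0,0.5]
    - [0,0,0]
  rotation:
    - [0,0,0]
    - [0,0,0]
    - [0,0,0]
    - [0,0,0]

```text
t: 21.9
tcp_pos: [0.5148, 0.1711, 0.1081]
ee_rot: [3.141, -0.615, -1.373]
wrist_force: [4.4, -21.9, 3.6]
gripper_width: 0.039
```

>>> step_arm:
  translation:
    - [1,0,0.5]
    - [0.5,0,0.5]
    - [0,0,0]
  rotation:
    - [0,0,0]
    - [0,0,0]
    - [0,0,0]

```text
t: 22.28
tcp_pos: [0.5151, 0.1709, 0.1077]
ee_rot: [-3.141, -0.612, -1.373]
wrist_force: [1.1, -8.3, 2.2]
gripper_width: 0.0387
```

>>> step_arm:
  translation:
    - [0,0,0]
    - [0,0,0]
    - [0,0,0]
    - [0,0,0]
    - [0,0,0]
  rotation:
    - [0,0,0]
    - [0,0,0]
    - [0,0,0]
    - [0,0,0]
    - [0,0,0]
  fingers: 80

```text
t: 22.9
tcp_pos: [0.515, 0.1718, 0.1072]
ee_rot: [3.142, -0.61, -1.372]
wrist_force: [-0.6, -0.2, 0.0]
gripper_width: 0.0802
```

```bash
python3 - <<'E'
from snap import *
im,_,_=snap('side','side12'); cv2.imwrite('pics/side12z.png',cv2.resize(im[260:460,220:380,::-1],None,fx=3,fy=3,interpolation=cv2.INTER_CUBIC))
snap('wrist','wrist12')
s=readout.read_state(); print(s['t'],s['wrist_force'],s['gripper_width'])
E
```

```text
23.0 [-0.02315803  0.34605598 -0.0596678 ] 0.08020476610563498
```

View pics/wrist12.png

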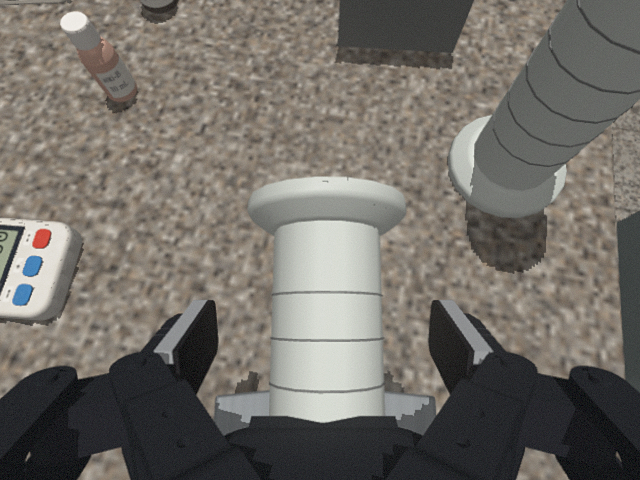

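View pics/side12z.png

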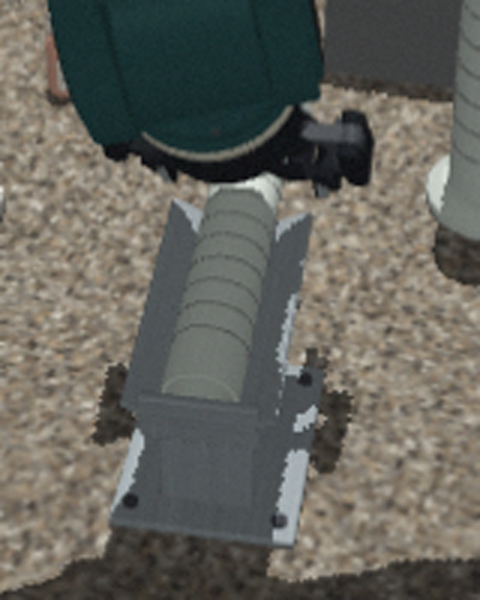

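>>> step_arm:
  translation:
    - [0,0,-8]
    - [0,0,-20]
    - [0,0,-30]
    - [0,0,-35]
    - [0,0,-35]
    - [0,0,-20]
    - [0,0,-8]
    - [0,0,0]
  rotation:
    - [0,0,0]
    - [0,0,0]
    - [0,0,0]
    - [0,0,0]
    - [0,0,0]
    - [0,0,0]
    - [0,0,0]
    - [0,0,0]
  fingers: 85

```text
t: 24.0
tcp_pos: [0.4974, 0.2595, 0.2351]
ee_rot: [-3.141, -0.61, -1.372]
wrist_force: [0.2, -1.1, -0.6]
gripper_width: 0.0849
```

```bash
python3 - <<'E'
from snap import *
from tip import *
im,_,_=snap('side','side13'); cv2.imwrite('pics/side13z.png',cv2.resize(im[230:460,180:400,::-1],None,fx=2.6,fy=2.6,interpolation=cv2.INTER_CUBIC))
snap('wrist','wrist13')
s=readout.read_state(); print(s['t'],s['wrist_force'],s['tcp_pos'])
import fitcyl
o,Rc=cyl(np.radians(98),.063,0)
for tg in ('side13','wrist13'):
    o1,D=fitcyl.fit([tg],th0=np.radians(98),org=o,lo=.0)
    P,_,_=fitcyl.cloud(fitcyl.load(tg)); v=P-o1; a=v@D; r=np.linalg.norm(v-np.outer(a,D),axis=1)
    up=v[:,2]-a*D[2]
    m=(r<.0225)&(r>.017)&(up>.008)&(a>.02)&(a<.25); am=np.percentile(a[m],[.5,99,99.8]); print(tg,'end of tube axial',am,'rim est',o1+D*am[1],'to STOP',np.linalg.norm(o1+D*am[1]-STOP),'STOP axial',(STOP-o1)@D)
E
```

```text
24.1 [-0.19885743 -0.50191893 -0.63584224] [0.49722711 0.25893794 0.23453144]
side13 3037
q [0.0079 0.0003 0.0047 0.0026] tilt 98.26799406872804 az err 0.15239499478573632 inl 0.8221929535726046 med 0.0009048338440768959 axial rng [-0.0037  0.1867]
  origin [0.5196 0.1478 0.127 ] s,w -0.12446797547748871 0.00031088714885432034 rim [0.4806 0.3419 0.0983]
side13 end of tube axial [0.0213 0.1868 0.1876] rim est [0.4832 0.329  0.1002] to STOP 0.006691279155469968 STOP axial 0.1933976664021822
wrist13 16245
q [-0.0017  0.0008  0.0026 -0.0014] tilt 98.14694878074391 az err -0.08198897920489714 inl 0.8382271468144045 med 0.0005010299565019471 axial rng [0.0077 0.1736]
  origin [0.521  0.1383 0.127 ] s,w -0.13409140695549507 0.000775404916741973 rim [0.4828 0.3326 0.0987]
wrist13 end of tube axial [0.0209 0.1729 0.1742] rim est [0.488  0.3063 0.1025] to STOP 0.03000518431631074 STOP axial 0.20292543059254722
```

View pics/side13z.png

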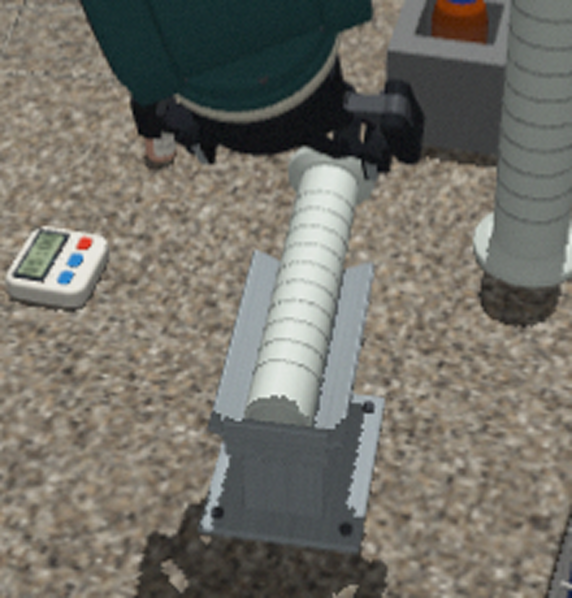

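View pics/wrist13.png

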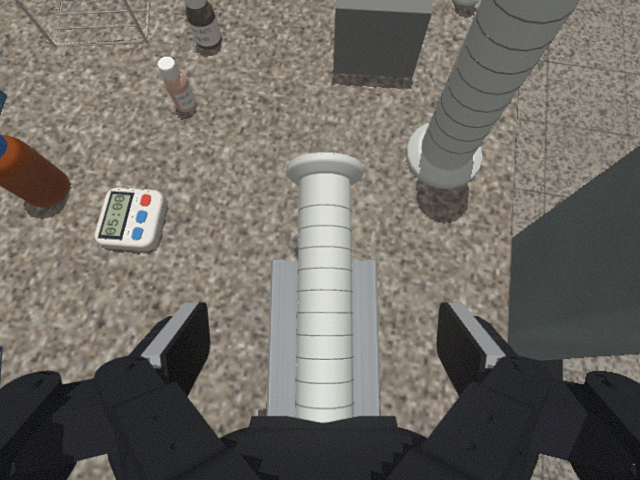

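>>> step_arm:
  translation:
    - [-10,0,-20]
    - [-20,0,-20]
    - [-20,0,-20]
    - [-20,0,-20]
    - [-10,0,-10]
    - [0,0,0]
  rotation:
    - [0,-0.06,0]
    - [0,-0.06,0]
    - [0,-0.06,0]
    - [0,-0.06,0]
    - [0,-0.06,0]
    - [0,0,0]

```text
t: 24.85
tcp_pos: [0.4752, 0.3704, 0.2763]
ee_rot: [-3.141, -0.31, -1.373]
wrist_force: [0.1, 0.2, 0.0]
gripper_width: 0.085
```

```bash
python3 - <<'E'
from snap import *
from tip import *
snap('wrist','wrist14'); snap('scene','scene14')
s=readout.read_state(); print(s['t'],s['wrist_force'],s['tcp_pos'])
E
```

```text
24.95 [1.00185235 0.64673944 0.14827597] [0.47500611 0.36996774 0.27558267]
```

View pics/wrist14.png

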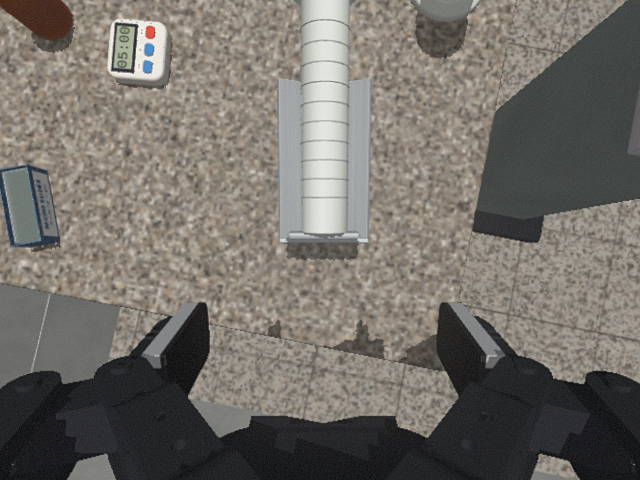

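The mouth end sits right at the stop plate (325,235) with no visible gap, and the tube is centred in the V. The robot is clear and the timer is where it was, so I'm handing in.

```bash
python3 - <<'E'
from fitcyl import *
from tip import *
o,_=cyl(np.radians(98),.063,0)
o1,D=fit(['wrist14'],th0=np.radians(98),org=o,lo=.0)
P,_,_=cloud(load('wrist14')); v=P-o1; a=v@D; up=v[:,2]-a*D[2]; r=np.linalg.norm(v-np.outer(a,D),axis=1)
m=(r<.0225)&(r>.017)&(up>.012)&(a<.25); e=np.percentile(a[m],99.); print('rim',o1+D*e,'err mm',1000*np.linalg.norm(o1+D*e-STOP))
from cell import job
print(job.finish_job())
E
```

```text
wrist14 12851
q [-0.0045  0.0011  0.001  -0.0023] tilt 98.05961369903909 az err -0.1358577931661326 inl 0.8651466811921251 med 0.0004884124739777812 axial rng [0.0174 0.1978]
  origin [0.5213 0.1355 0.127 ] s,w -0.13692878016692767 0.0010787763684807908 rim [0.4832 0.3298 0.099 ]
rim [0.4839 0.3266 0.0995] err mm 9.112197501032464
the job is handed in; nothing more can be done
None
```

The cylinder is lying in the trough, mouth down at the end stop, and I handed the job in at about 25 s of the 54 s. The hand-in reported no verdict.

**What I did:**
- I picked the middle-sized cylinder from the well and lifted it straight up.
- I stood its foot on the worktop, leaned it about 33° against the ledge and let go. It was still leaning at the same angle 3 s later, when I went back to it.
- I gripped it again about 45 mm above the foot, tipped it over the ledge to 98°, and slid it until it pressed on the stop.
- I eased that push from about 45 N to 8 N, released, and backed the arm clear.

**Last checks:**
- **Tilt:** 98.1°, inside the 93–104° range.
- **Alignment:** about 0.1° off the stand's axis.
- **Mouth position:** the mouth end sits right at the stop plate with no visible gap.
- **Other objects:** the timer looks unmoved in the last picture, and the dropper bottle, vial and bottle looked in place in earlier ones. I did not measure any of them against their starting positions.

**Where the checks disagreed:** estimates of the distance from mouth centre to stop point ran from about 4 mm (arm position at contact) to 7 mm (side camera) and 9 mm (last wrist view). All are under the 14 mm limit. I put the spread down to camera error and partly hidden tube ends, because the cylinder had already pressed firmly on the stop. An earlier wrist view gave 30 mm, but I discarded it because the gripper hid the mouth.

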